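Put the loose bolts away in the bifold-door cupboard

TASK

Clear the loose bolts away: first pull the cupboard's bifold door open by its handle until it is folded right back. Then turn the upside-down yellow cup over so that it stands mouth up on the worktop, put every loose bolt in it, stand the filled cup upright inside the cupboard, well clear of the door, and shut the door fully. Leave the other things where they are.

Things in the scene. Friction and masses are not known exactly. Their poses are not given: they have to be found in the camera images.
- doorway (a point): middle of the doorway of the fixed low blue bench-top cupboard, on its floor (4 mm above the worktop), on the line of door hinge and track. x into the cupboard, y to the door's hinge side (left from the robot), z up. Doorway y = -130 to 130 mm. Level floor from x = -20 to 148 mm; the track's lips stand 1.4 mm above it at x = 0. No track overhead.
- roof_edge (a point): middle of the lower front edge of the cupboard's wooden roof (12 mm thick): x = 75 mm, 164 mm above the doorway point; the roof runs from here back to the back wall. Between roof and door the top is open. Axes as doorway
- back_wall (a point): middle of the inside back wall, at the floor: x = 148 mm from the doorway point. Side walls inside at y = +-146 mm, from x = 10 mm back, 168 mm tall. Axes as doorway
- door_pivot (a point): fixed hinge line of the door at the left jamb: y = 130 mm in the doorway frame, on the hinge line (x = 0), 80 mm above the worktop; axes as doorway
- door_handle (a point): grip point on the handle, an upright round steel bar, 12 mm thick, bare from 98 to 147 mm above the worktop (free top end; two stand-offs below); this point is on its axis at 125 mm. Its axis stands 37 mm off the lead panel's outer face, 32 mm from the fold. x points through the panel inward, y from its free edge toward the fold, z up. The bar can turn between fingers
- door (a joint): angle t of the hinged door panel, rad: 0 shut, 1.4 folded right back (stop). In the doorway frame (m) the handle bar is at x = -0.098 sin t - 0.050 cos t, y = 0.130 - 0.162 cos t - 0.050 sin t, and the lead panel has turned by t counter-clockwise seen from above. Light friction holds the door where it is left; 1 to 2 N at the handle moves it
- door_fold (a point): hinge line between the door's two panels, each 130 mm wide, 12 mm thick, from 10 to 146 mm above the worktop. The hinged panel turns about door_pivot; the lead panel carries the handle, and a pin guides its free edge along the bottom track. Pulled, the fold comes out toward the robot and the free edge slides toward the pivot. Axes turn with the lead panel
- cup_center (a point): centre (half-way up) of the square yellow plastic cup: 64 x 64 mm outside, 74 mm tall, walls 3 mm, base 4 mm, 120 g, one end open. x and y are square to its flat sides; z points from the open mouth toward the closed base, so z up means mouth down (as it starts) and z down means mouth up. Lying on a flat side it stays put.
- bolt_1_center (a point): short steel hex bolt with a nut on it, lying on its side, 51 mm long, 19 mm across the hexagons, 60 g. The point lies on the bolt's axis, 8 mm above the underside, midway between nut and head; y runs along the bolt toward the head. About this point 32 mm of plain 9.4 mm shank lie bare between nut and head. Two to four such bolts are there.
- bolt_2_center (a point): short steel hex bolt with a nut on it, lying on its side, 51 mm long, 19 mm across the hexagons, 60 g. The point lies on the bolt's axis, 8 mm above the underside, midway between nut and head; y runs along the bolt toward the head. About this point 32 mm of plain 9.4 mm shank lie bare between nut and head. Two to four such bolts are there.
- bolt_3_center (a point): short steel hex bolt with a nut on it, lying on its side, 51 mm long, 19 mm across the hexagons, 60 g. The point lies on the bolt's axis, 8 mm above the underside, midway between nut and head; y runs along the bolt toward the head. About this point 32 mm of plain 9.4 mm shank lie bare between nut and head. Two to four such bolts are there.
- bolt_4_center (a point): short steel hex bolt with a nut on it, lying on its side, 51 mm long, 19 mm across the hexagons, 60 g. The point lies on the bolt's axis, 8 mm above the underside, midway between nut and head; y runs along the bolt toward the head. About this point 32 mm of plain 9.4 mm shank lie bare between nut and head. Two to four such bolts are there.
- marker_red: bystander: white marker with a red cap, 15 x 130 x 16 mm, long side along its y, origin under its centre
- brass_tee: bystander: brass pipe tee, 38 x 49 x 23 mm, origin under its centre
- small_psu: bystander: small black power supply box, 51 x 90 x 30 mm, origin under its centre
- cup: the same yellow cup; this origin is at the centre of its open mouth, axes as cup_center

How it is judged:
On the way, in this order (a step that is already met when the one before it is completed fails the run):
1. the bifold door is folded back (joint above 1.2 rad) (value of joint door above 1.2 rad), for 0.2 s.
2. the cup stands mouth up on the worktop, outside the cupboard, let go (angle between cup_center's own z axis and vertical above 2.99 rad and height (world z) of cup_center below 0.048 m and x of cup_center in the frame of doorway below -0.02 m and contact force between the fingers and cup below 0.3 N), for 0.2 s.
3. every bolt present lies in the cup, which stands mouth up on the worktop (angle between cup_center's own z axis and vertical above 2.99 rad and height (world z) of cup_center below 0.048 m and x of cup_center in the frame of doorway below -0.02 m and x of bolt_1_center in the frame of cup_center between -0.032 and 0.032 m and y of bolt_1_center in the frame of cup_center between -0.032 and 0.032 m and z of bolt_1_center in the frame of cup_center between -0.037 and 0.037 m and x of bolt_2_center in the frame of cup_center between -0.032 and 0.032 m and y of bolt_2_center in the frame of cup_center between -0.032 and 0.032 m and z of bolt_2_center in the frame of cup_center between -0.037 and 0.037 m and x of bolt_3_center in the frame of cup_center between -0.032 and 0.032 m and y of bolt_3_center in the frame of cup_center between -0.032 and 0.032 m and z of bolt_3_center in the frame of cup_center between -0.037 and 0.037 m and x of bolt_4_center in the frame of cup_center between -0.032 and 0.032 m and y of bolt_4_center in the frame of cup_center between -0.032 and 0.032 m and z of bolt_4_center in the frame of cup_center between -0.037 and 0.037 m), for 0.3 s.
4. the filled cup stands upright inside the cupboard, let go, bolts in it (angle between cup_center's own z axis and vertical above 2.99 rad and height (world z) of cup_center below 0.048 m and contact force between the fingers and cup below 0.3 N and x of cup_center in the frame of doorway between 0.037 and 0.112 m and y of cup_center in the frame of doorway between -0.114 and 0.114 m and x of bolt_1_center in the frame of cup_center between -0.032 and 0.032 m and y of bolt_1_center in the frame of cup_center between -0.032 and 0.032 m and z of bolt_1_center in the frame of cup_center between -0.037 and 0.037 m and x of bolt_2_center in the frame of cup_center between -0.032 and 0.032 m and y of bolt_2_center in the frame of cup_center between -0.032 and 0.032 m and z of bolt_2_center in the frame of cup_center between -0.037 and 0.037 m and x of bolt_3_center in the frame of cup_center between -0.032 and 0.032 m and y of bolt_3_center in the frame of cup_center between -0.032 and 0.032 m and z of bolt_3_center in the frame of cup_center between -0.037 and 0.037 m and x of bolt_4_center in the frame of cup_center between -0.032 and 0.032 m and y of bolt_4_center in the frame of cup_center between -0.032 and 0.032 m and z of bolt_4_center in the frame of cup_center between -0.037 and 0.037 m), for 0.2 s.
At the end, for the whole second after the job is handed in: the door is shut (joint below 0.08 rad), and the cup stands upright (within 0.15 rad), at rest, on the cupboard's floor, its centre 37 to 112 mm behind the hinge line and within 114 mm of the doorway's middle, with every bolt in it (value of joint door below 0.08 rad and velocity of joint door below 0.1 rad/s and angle between cup_center's own z axis and vertical above 2.99 rad and height (world z) of cup_center below 0.048 m and linear speed of cup below 0.02 m/s and x of cup_center in the frame of doorway between 0.037 and 0.112 m and y of cup_center in the frame of doorway between -0.114 and 0.114 m and x of bolt_1_center in the frame of cup_center between -0.032 and 0.032 m and y of bolt_1_center in the frame of cup_center between -0.032 and 0.032 m and z of bolt_1_center in the frame of cup_center between -0.037 and 0.037 m and x of bolt_2_center in the frame of cup_center between -0.032 and 0.032 m and y of bolt_2_center in the frame of cup_center between -0.032 and 0.032 m and z of bolt_2_center in the frame of cup_center between -0.037 and 0.037 m and x of bolt_3_center in the frame of cup_center between -0.032 and 0.032 m and y of bolt_3_center in the frame of cup_center between -0.032 and 0.032 m and z of bolt_3_center in the frame of cup_center between -0.037 and 0.037 m and x of bolt_4_center in the frame of cup_center between -0.032 and 0.032 m and y of bolt_4_center in the frame of cup_center between -0.032 and 0.032 m and z of bolt_4_center in the frame of cup_center between -0.037 and 0.037 m); the robot touches nothing.
It fails at once if a bystander (red marker, brass tee, black power supply) is moved more than 3 cm (distance of any of marker_red, brass_tee, small_psu from where it was at the start of the episode above 0.03 m).
Of bolt_1, bolt_2, bolt_3, bolt_4 only 2 to 4 are there at a start; the rules pass over those that are not, and their reading is None.
At some moment in a run one of bolt_1, bolt_2, bolt_3, bolt_4 may be knocked a few centimetres aside while the robot is not near it.
It also fails if it takes over 208 s, if anything falls off the work surface, if the arm or the gripper's body presses on something with over 40 N, if the wrist force passes 120 N, or if a joint passes its speed limit or range.

ROBOT

A 7-joint arm with a two-finger parallel gripper is mounted at the origin on a cart in front of the work surface, level with it; the furniture and walls round the work are solid. World frame = base frame: x ahead of the robot, y to its left, z up, the work surface at z = 0. Lengths are in m, angles in rad, forces in N, time in s.
With the tool pointing down it reaches from about 0.425 to 0.925 m from the base axis. Payload 6.8 kg.
Tool frame: the origin (TCP) lies at the very end of the fingers, on their centre line; the grasp point (between the pads) lies 19 mm behind it; z points along the fingers, x is the direction in which the jaws open and shut, and the axes are right-handed (so a half turn about z gives the same grasp; the last joint's range is limited). The gripper opens to 85 mm and grips with 20 to 120 N. Pads are 22 mm wide; open, the fingers measure 114 mm over their backs; the gripper's body (76 mm by 85 mm) begins 54 mm behind the grasp point. The pads swing forward as they close: fully open they stand 13 mm farther back than shut.
Start: joints at [1.04, 0.477, 0.022, 1.555, -0.011, 1.109, -0.083], TCP at [0.277, -0.616, 0.231] pointing down, gripper open.
Joint ranges: [-2.96, 2.96], [-0.34, 2.1], [-1.41, 1.46], [0.24, 2.44], [-1.37, 4.51], [0.17, 1.92], [-2.96, 2.96]. Speed limits (rad/s): [2.39, 2.39, 3.14, 3.14, 3.14, 3.14, 3.14].

INTERFACE

Orientations are given as a rotation vector (axis times angle).
In Python, from bench import r, grab_frame gives the robot as it stands. The module is installed in compiled form; this text tells all that it offers.
- The arm moves only by the tool send_rows, never from a script. Its argument "series" is a list of rows, each a list of 2 entries, a list of its own where there are three numbers: the shift along the tool's x, y, z in m, then the turn, a rotation vector about the tool's x, y, z in units of 5 degrees (1.0 is 5 degrees). A call has 1 to 20 rows; each row shifts and turns the commanded pose from where the row before left it, along the tool's axes as they then stand; what a row does not reach is not made up. A row lasts 1/8 s, in which the tool goes at most 62.5 mm and 10.7 degrees, less where a joint would pass 70% of its speed; a pose out of reach is approached as far as the arm can. A call is refused whole if a number of a shift passes 0.0625 or a number of a turn 1, either way. A call with a gripper value outside its range is refused whole. "fingers" is the closure in counts, from 0 (fully open) to 255 (shut), set as the call begins (left out, the last holds). The fingers move at their own pace and stop on an object; "grip_force" is the grip in N (left out, the last holds). Time passes only in rows, so rows that do not move let the fingers close. It gives the time, the measured TCP pose, the force and the opening at its end, in the units of the state.
- r.get_obs(): the state, without advancing time (a new reading comes with each control period).
- grab_frame(name): name is "scene" or "top" or "wrist"; returns a dict with "frame" (384x512x3 uint8, red, green, blue), "fx", "fy", "cx", "cy" (pixels), "origin" and "rotation" of the camera in the world; the wrist camera has in their place "T_tool_cam" (4x4, takes a point from camera to tool coordinates, whose origin is the TCP and whose axes are the tool frame's). Camera axes: x right, y down, z forward; pixel columns grow to the right and rows downward; lengths in m; the calibration is good to about 2 mm. A picture is of the moment at which its call begins: read the wrist's pose just before it. There is no depth.
- r.hand_in(): hands the job in, once; it reports no verdict.
The state is a dict: "clock": time; "joints": joint angles; "qvel": joint speeds; "tau": joint torques, N m; "tcp_pos": TCP position; "orientation": TCP orientation; "contact_force": force on the tool from outside, world axes, zero at the start; "moment": the same for the moment, N m; "grip_width": finger opening in m.
Only numpy, scipy, OpenCV 4.12 (cv2) and the standard library are available. Lean on these libraries where they do the work, as an engineer would, in place of code of your own. Each camera call takes 0.05 s, during which the arm holds its last target.

## Working session

There is one attempt and no reset: what is moved stays moved. The work goes in short steps, Python scripts to look and compute and a tool call to move; the robot and the scene stay as the last step left them, time stands still between calls to the robot, and variables do not carry over. Pictures are saved under pics/ and viewed, and the job is handed in when it is done.

Besides the shell and the picture viewer there is one more tool, called after "Request:" as name(argument=value, ...), one argument or row to a line, values as JSON. send_rows: Moves the arm, as the interface text tells. Its arguments: {"type":"object","properties":{"series":{"type":"array"},"fingers":{"type":"number"},"grip_force":{"type":"number"}},"required":["series"]}

```bash
mkdir -p pics; ls; cat > h.py <<'E'
import numpy as np, cv2
from bench import r, grab_frame
from scipy.spatial.transform import Rotation as R
def snap(name,fn):
    o=r.get_obs(); f=grab_frame(name)
    cv2.imwrite('pics/'+fn+'.png',f['frame'][:,:,::-1]); np.save('pics/'+fn+'.npy',f['frame'])
    if 'T_tool_cam' in f:
        T=np.eye(4);T[:3,:3]=R.from_rotvec(o['orientation']).as_matrix();T[:3,3]=o['tcp_pos'];T=T@np.array(f['T_tool_cam'])
        f['origin']=T[:3,3];f['rotation']=T[:3,:3]
    f['origin']=np.array(f['origin']);f['rotation']=np.array(f['rotation'])
    return f
def ray(f,u,v):
    return f['rotation']@np.array([(u-f['cx'])/f['fx'],(v-f['cy'])/f['fy'],1.])
def onplane(f,u,v,z):
    d=ray(f,u,v); s=(z-f['origin'][2])/d[2]; return f['origin']+s*d
def proj(f,p):
    q=f['rotation'].T@(np.array(p)-f['origin']); return f['fx']*q[0]/q[2]+f['cx'],f['fy']*q[1]/q[2]+f['cy']
E
python3 - <<'E'
from h import *
o=r.get_obs()
for k,v in o.items(): print(k,np.round(v,3))
print(R.from_rotvec(o['orientation']).as_matrix().round(3))
for n in ['scene','top','wrist']:
    f=snap(n,n+'0'); print(n,f['fx'],f['cx'],f['cy'],f['origin'].round(3),f['rotation'].round(3).tolist())
E
```

```text
pics
clock 0.0
joints [ 1.04   0.478  0.022  1.556 -0.011  1.109 -0.083]
qvel [0.001 0.001 0.002 0.001 0.    0.001 0.001]
tau [-1.0000e-03 -5.9645e+01  1.6080e+00 -2.8120e+01  1.2000e-02  9.0000e-03
  0.0000e+00]
tcp_pos [ 0.277 -0.615  0.23 ]
orientation [-2.637  1.705  0.003]
contact_force [ 0.833  0.946 -0.416]
moment [ 0.031 -0.018 -0.026]
grip_width 0.085
[[ 0.41  -0.912 -0.001]
 [-0.912 -0.41   0.002]
 [-0.002  0.    -1.   ]]
scene 403.5436489512515 255.58316501714998 202.17583475619924 [-0.32   0.548  1.009] [-1.287, 2.167, -1.017]
top 364.1497339259658 258.7265714104433 190.73799905609494 [0.496 0.022 1.466] [-2.18, 2.179, -0.078]
wrist 307.42988571966043 255.04397210284458 194.89507281339124 [ 0.345 -0.584  0.373] [[0.41, -0.871, -0.27], [-0.912, -0.393, -0.119], [-0.002, 0.295, -0.956]]
```

```bash
sed -i "s/^    return f$/    if f['rotation'].shape==(3,): f['rotation']=R.from_rotvec(f['rotation']).as_matrix()\n    return f/" h.py; python3 - <<'E'
from h import *
f=snap('top','top1');print(f['rotation'].round(3));f=snap('scene','scene1');print(f['rotation'].round(3))
E
```

```text
[[ 0.001 -0.997  0.077]
 [-1.    -0.     0.006]
 [-0.006 -0.077 -0.997]]
[[-0.483 -0.568  0.666]
 [-0.876  0.304 -0.375]
 [ 0.011 -0.765 -0.644]]
```

View pics/top0.png

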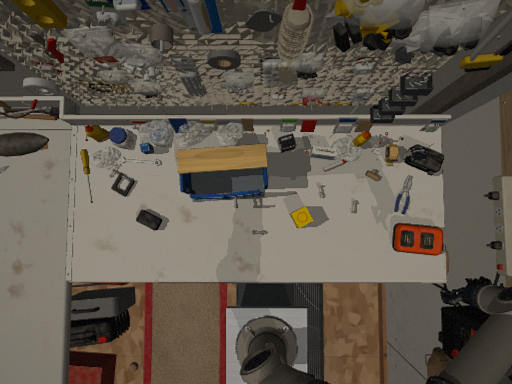

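View pics/scene0.png

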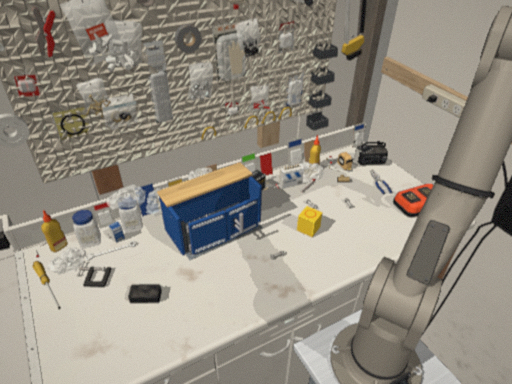

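```bash
python3 - <<'E'
import cv2
i=cv2.imread('pics/top0.png');c=i[130:250,160:400];cv2.imwrite('pics/topc.png',cv2.resize(c,None,fx=3.3,fy=3.3,interpolation=cv2.INTER_CUBIC))
i=cv2.imread('pics/scene0.png');c=i[140:280,140:360];cv2.imwrite('pics/scenec.png',cv2.resize(c,None,fx=3.6,fy=3.6,interpolation=cv2.INTER_CUBIC))
E
```

```text
(no output)
```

View pics/topc.png

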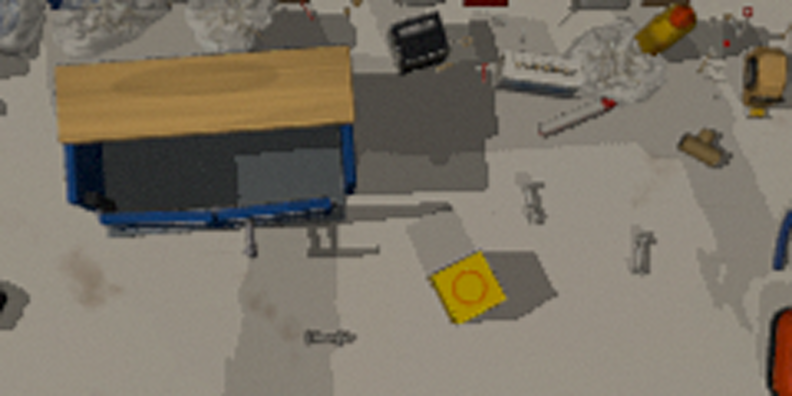

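View pics/scenec.png

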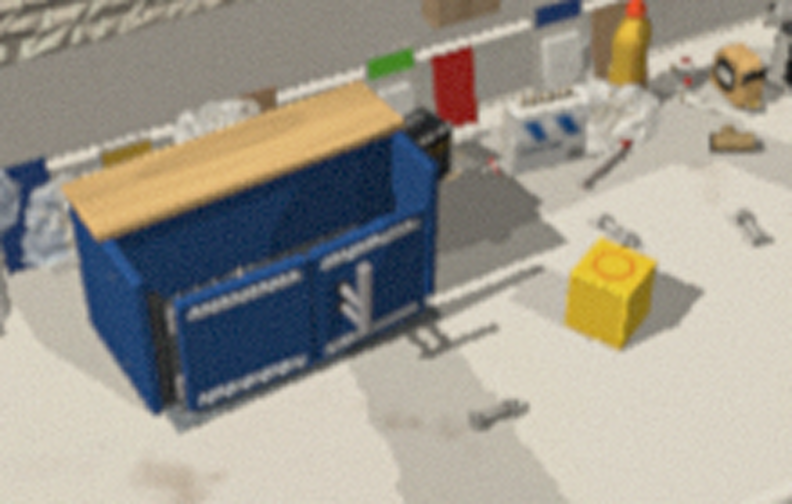

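View pics/wrist0.png

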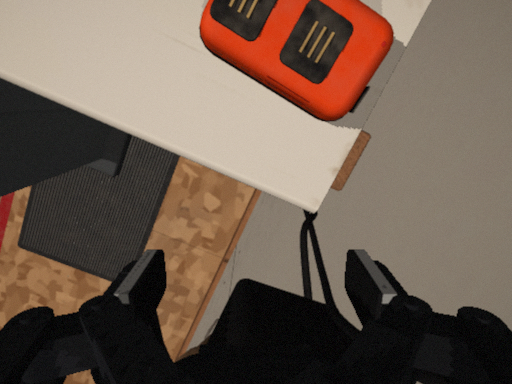

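```bash
python3 - <<'E'
from h import *
f=snap('top','top2');g=snap('scene','scene2')
T=lambda x,y:(160+x/3.3-.35,130+y/3.3-.35)
S=lambda x,y:(140+x/3.6-.36,140+y/3.6-.36)
def p(n,c,uv,z): print(n,onplane(c,*uv,z).round(3))
for n,xy,z in [('roofL',(62,142),.168),('roofR',(355,122),.168),('roofBL',(55,66),.18),('roofBR',(350,46),.18),('sideR front',(354,192),.172),('sideL front',(70,205),.172),('handletop',(251,228),.147),('b1',(330,337),.008),('b2',(533,198),.008),('b3',(643,250),.008),('cup',(470,288),.074),('cupN',(483,250),.074),('cupW',(431,277),.074),('cupE',(507,298),.074),('cupS',(460,323),.074),('tee',(705,150),.01),('mk1',(540,132),.01),('mk2',(612,103),.01),('doorL',(103,218),.146),('doorR',(330,206),.146)]:
    p(n,f,T(*xy),z)
for n,xy,z in [('htop',(365,264),.147),('hbot',(365,330),.098),('b1',(500,413),.008),('b2',(620,229),.008),('b3',(752,228),.008),('cup',(614,264),.074),('cupfrontcorner bottom',(622,348),0)]: p('S '+n,g,S(*xy),z)
E
```

```text
roofL [0.662 0.319 0.168]
roofR [ 0.684 -0.001  0.168]
roofBL [0.743 0.325 0.18 ]
roofBR [0.765 0.005 0.18 ]
sideR front [0.607 0.001 0.172]
sideL front [0.593 0.308 0.172]
handletop [0.569 0.114 0.147]
b1 [0.445 0.027 0.008]
b2 [ 0.614 -0.22   0.008]
b3 [ 0.55  -0.352  0.008]
cup [ 0.504 -0.135  0.074]
cupN [ 0.548 -0.15   0.074]
cupW [ 0.517 -0.09   0.074]
cupE [ 0.493 -0.177  0.074]
cupS [ 0.464 -0.123  0.074]
tee [ 0.672 -0.429  0.01 ]
mk1 [ 0.694 -0.229  0.01 ]
mk2 [ 0.73  -0.317  0.01 ]
doorL [0.58  0.277 0.146]
doorR [0.594 0.027 0.146]
S htop [0.547 0.113 0.147]
S hbot [0.517 0.129 0.098]
S b1 [0.443 0.027 0.008]
S b2 [ 0.608 -0.223  0.008]
S b3 [ 0.543 -0.349  0.008]
S cup [ 0.506 -0.137  0.074]
S cupfrontcorner bottom [ 0.465 -0.127  0.   ]
```

```bash
cat >> h.py <<'E'
def cur():
    o=r.get_obs(); return np.array(o['tcp_pos']),R.from_rotvec(o['orientation'])
def down(a_deg,tilt=0,axis=None):
    a=np.radians(a_deg); M=np.array([[np.cos(a),np.sin(a),0],[np.sin(a),-np.cos(a),0],[0,0,-1]]).T
    M=np.array([[np.cos(a),np.sin(a),0],[np.sin(a),-np.cos(a),0],[0,0,-1.]]).T
    return R.from_matrix(M)
def plan(p1,R1=None,n=None,p0=None,R0=None,vmax=.05):
    """equal rows from current to target; rotation about tool axes, straight line"""
    if p0 is None: p0,R0=cur()
    if R1 is None: R1=R0
    p1=np.array(p1); dr=(R0.inv()*R1).as_rotvec()
    if n is None: n=int(max(np.ceil(np.linalg.norm(p1-p0)/vmax),np.ceil(np.abs(np.degrees(dr)).max()/5),1))
    step=R.from_rotvec(dr/n); Rc=R0
    rows=[]
    for i in range(n):
        s=Rc.inv().apply((p1-p0)/n); rows.append([np.round(s,4).tolist(),np.round(np.degrees(dr/n)/5,2).tolist()]); Rc=Rc*step
    print(n,'rows'); print(str(rows).replace(' ',''))
    return rows
E
python3 - <<'E'
from h import *
plan([.48,.12,.24],down(-86.5),n=18)
E
```

```text
18 rows
[[[-0.0326,-0.0271,-0.0005],[0.0,0.0,0.23]],[[-0.0332,-0.0264,-0.0005],[0.0,0.0,0.23]],[[-0.0337,-0.0257,-0.0005],[0.0,0.0,0.23]],[[-0.0342,-0.025,-0.0005],[0.0,0.0,0.23]],[[-0.0347,-0.0243,-0.0005],[0.0,0.0,0.23]],[[-0.0352,-0.0236,-0.0005],[0.0,0.0,0.23]],[[-0.0356,-0.0229,-0.0005],[0.0,0.0,0.23]],[[-0.0361,-0.0222,-0.0005],[0.0,0.0,0.23]],[[-0.0365,-0.0215,-0.0005],[0.0,0.0,0.23]],[[-0.037,-0.0207,-0.0005],[0.0,0.0,0.23]],[[-0.0374,-0.02,-0.0005],[0.0,0.0,0.23]],[[-0.0378,-0.0192,-0.0005],[0.0,0.0,0.23]],[[-0.0381,-0.0185,-0.0005],[0.0,0.0,0.23]],[[-0.0385,-0.0177,-0.0005],[0.0,0.0,0.23]],[[-0.0389,-0.0169,-0.0005],[0.0,0.0,0.23]],[[-0.0392,-0.0161,-0.0005],[0.0,0.0,0.23]],[[-0.0395,-0.0154,-0.0005],[0.0,0.0,0.23]],[[-0.0398,-0.0146,-0.0005],[0.0,0.0,0.23]]]
```

Request:
send_rows(
  series=[
    [[0,0,0],[0,0,0.83]],
    [[0,0,0],[0,0,0.83]],
    [[0,0,0],[0,0,0.83]],
    [[0,0,0],[0,0,0.83]],
    [[0,0,0],[0,0,0.83]],
    [[-0.048,-0.0165,0],[0,0,0]],
    [[-0.048,-0.0165,0],[0,0,0]],
    [[-0.048,-0.0165,0],[0,0,0]],
    [[-0.048,-0.0165,0],[0,0,0]],
    [[-0.048,-0.0165,0],[0,0,0]],
    [[-0.048,-0.0165,0],[0,0,0]],
    [[-0.048,-0.0165,0],[0,0,0]],
    [[-0.048,-0.0165,0],[0,0,0]],
    [[-0.048,-0.0165,0],[0,0,0]],
    [[-0.048,-0.0165,0],[0,0,0]],
    [[-0.048,-0.0165,0],[0,0,0]],
    [[-0.048,-0.0165,0],[0,0,0]],
    [[-0.048,-0.0165,0],[0,0,0]],
    [[-0.048,-0.0165,0],[0,0,0]],
    [[-0.048,-0.0165,0],[0,0,0]],
  ],
  fingers=120,
  grip_force=30,
)

```text
clock: 2.85
tcp_pos: [0.4808, 0.1196, 0.2316]
orientation: [-2.287, 2.153, -0.001]
contact_force: [0.0, -1.7, 0.3]
grip_width: 0.0451
```

```bash
python3 - <<'E'
from h import *
print(r.get_obs()); f=snap('wrist','w1'); print(f['origin'])
for p in [(.55,.119,.147),(.55,.119,.098)]: print(proj(f,p))
E
```

```text
{'clock': 2.85, 'joints': array([ 0.00216717,  0.21053064, -0.42311009,  1.95229346,  0.10268186,
        0.99854218, -1.97891971]), 'qvel': array([-0.57530711,  0.3478393 , -0.22123567, -0.39925755,  0.204419  ,
        0.10040027, -0.87620114]), 'tau': array([ 2.68631011e+00, -4.20433438e+01, -2.37613298e+00, -2.44257438e+01,
       -4.14046906e-01, -2.12167134e-02,  1.14644643e+00]), 'tcp_pos': array([0.48080168, 0.11957461, 0.23159326]), 'orientation': array([-2.28691692e+00,  2.15321992e+00, -9.72385306e-04]), 'contact_force': array([ 0.0392123 , -1.67919073,  0.25983058]), 'moment': array([-0.01804925, -0.04121158, -0.02116954]), 'grip_width': 0.04506906289851306}
[0.55542693 0.1242972  0.37392658]
(np.float64(262.1994234386834), np.float64(108.69418048898561))
(np.float64(260.9683242349625), np.float64(107.2046435279407))
```

View pics/w1.png

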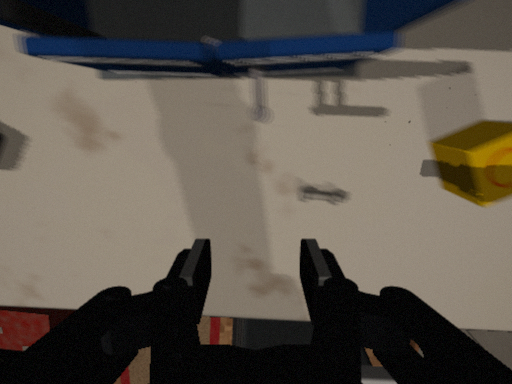

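```bash
python3 - <<'E'
from h import *
f=snap('wrist','w2'); p,_=cur(); print(p)
im=f['frame'][:,:,::-1]; c=im[30:150,200:340]; cv2.imwrite('pics/w2c.png',cv2.resize(c,None,fx=5,fy=5,interpolation=cv2.INTER_CUBIC))
for p in [(.55,.119,.147),(.55,.119,.098)]: print(proj(f,p))
E
```

```text
[0.4810912  0.12442877 0.2318935 ]
(np.float64(274.47223882377625), np.float64(111.30537283460683))
(np.float64(271.3827825206645), np.float64(109.50844719763529))
```

View pics/w2c.png

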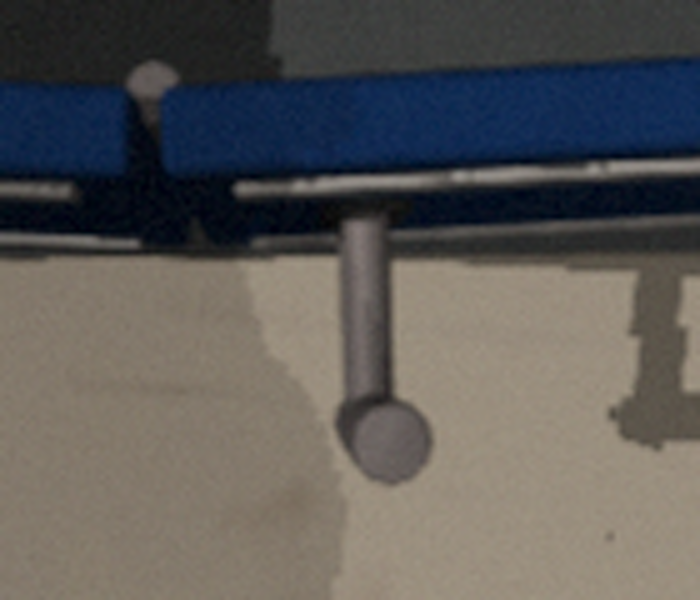

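Request:
send_rows(
  series=[
    [[0.004,-0.021,0],[0,0,0]],
    [[0.004,-0.021,0],[0,0,0]],
    [[0.004,-0.021,0],[0,0,0]],
    [[0,0,0.025],[0,0,0]],
    [[0,0,0.025],[0,0,0]],
    [[0,0,0.025],[0,0,0]],
    [[0,0,0.025],[0,0,0]],
    [[0,0,0.024],[0,0,0]],
    [[0,0,0],[0,0,0]],
    [[0,0,0],[0,0,0]],
  ],
)

```text
clock: 4.2
tcp_pos: [0.5445, 0.1098, 0.1082]
orientation: [-2.287, 2.153, -0.001]
contact_force: [0.1, 0.5, 0.2]
grip_width: 0.0454
```

```bash
python3 - <<'E'
from h import *
f=snap('wrist','w3'); print(cur()[0])
E
```

```text
[0.54482318 0.10992705 0.10850449]
```

View pics/w3.png

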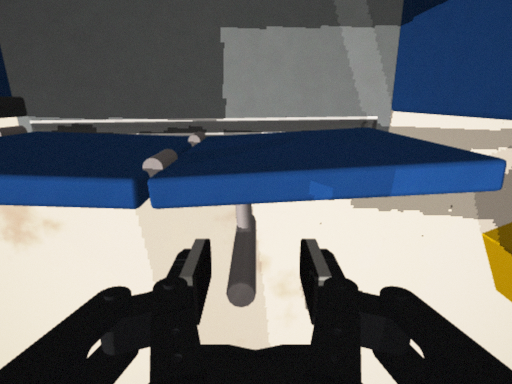

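```bash
python3 - <<'E'
from h import *
f=snap('wrist','w3b')
for y in (.114,.116,.118):
  for x in (.541,.545,.549): print(x,y,np.round(proj(f,(x,y,.147)),1))
E
```

```text
0.541 0.114 [244.9 306.2]
0.545 0.114 [245.4 297.6]
0.549 0.114 [246.  288.8]
0.541 0.116 [239.9 306. ]
0.545 0.116 [240.4 297.4]
0.549 0.116 [240.8 288.6]
0.541 0.118 [234.9 305.7]
0.545 0.118 [235.3 297.1]
0.549 0.118 [235.7 288.3]
```

Request:
send_rows(
  series=[
    [[-0.005,0,0],[0,0,0]],
    [[0,0,0],[0,0,0]],
    [[0,0,0],[0,0,0]],
    [[0,0,0],[0,0,0]],
    [[0,0,0],[0,0,0]],
    [[0,0,0],[0,0,0]],
  ],
  fingers=255,
  grip_force=30,
)

```text
clock: 5.05
tcp_pos: [0.5441, 0.1156, 0.1079]
orientation: [-2.287, 2.152, -0.001]
contact_force: [-1.0, 1.2, 5.6]
grip_width: 0.0108
```

```bash
cat >> h.py <<'E'
PSI=.062
def hdl(t): return np.array([-.098*np.sin(t)-.05*np.cos(t), .13-.162*np.cos(t)-.05*np.sin(t)])
def w(d): c,s=np.cos(PSI),np.sin(PSI); return np.array([c*d[0]-s*d[1], s*d[0]+c*d[1]])
def doorrows(ts,a0,da):
    rows=[];a=a0
    for t0,t1 in zip(ts[:-1],ts[1:]):
        d=w(hdl(t1)-hdl(t0)); ar=np.radians(a)
        rows.append([[round(d@[np.cos(ar),np.sin(ar)],3),round(d@[np.sin(ar),-np.cos(ar)],3),0],[0,0,round(-da/5,2)]]); a+=da
    print(str(rows).replace(' ',''), 'net',w(hdl(ts[-1])-hdl(ts[0])),'a end',a)
E
python3 - <<'E'
from h import *
doorrows(np.linspace(0.02,1.39,19),-86.5,3.6)
E
```

```text
[[[np.float64(0.003),np.float64(0.007),0],[0,0,-0.72]],[[np.float64(0.002),np.float64(0.007),0],[0,0,-0.72]],[[np.float64(0.0),np.float64(0.007),0],[0,0,-0.72]],[[np.float64(-0.001),np.float64(0.006),0],[0,0,-0.72]],[[np.float64(-0.002),np.float64(0.005),0],[0,0,-0.72]],[[np.float64(-0.003),np.float64(0.004),0],[0,0,-0.72]],[[np.float64(-0.004),np.float64(0.003),0],[0,0,-0.72]],[[np.float64(-0.005),np.float64(0.002),0],[0,0,-0.72]],[[np.float64(-0.006),np.float64(0.001),0],[0,0,-0.72]],[[np.float64(-0.006),np.float64(-0.0),0],[0,0,-0.72]],[[np.float64(-0.007),np.float64(-0.002),0],[0,0,-0.72]],[[np.float64(-0.007),np.float64(-0.003),0],[0,0,-0.72]],[[np.float64(-0.007),np.float64(-0.005),0],[0,0,-0.72]],[[np.float64(-0.006),np.float64(-0.006),0],[0,0,-0.72]],[[np.float64(-0.006),np.float64(-0.007),0],[0,0,-0.72]],[[np.float64(-0.005),np.float64(-0.009),0],[0,0,-0.72]],[[np.float64(-0.004),np.float64(-0.01),0],[0,0,-0.72]],[[np.float64(-0.004),np.float64(-0.011),0],[0,0,-0.72]]] net [-0.05858588  0.08117877] a end -21.700000000000017
```

Request:
send_rows(
  series=[
    [[0.003,0.007,0],[0,0,-0.72]],
    [[0.002,0.007,0],[0,0,-0.72]],
    [[0,0.007,0],[0,0,-0.72]],
    [[-0.001,0.006,0],[0,0,-0.72]],
    [[-0.002,0.005,0],[0,0,-0.72]],
    [[-0.003,0.004,0],[0,0,-0.72]],
    [[-0.004,0.003,0],[0,0,-0.72]],
    [[-0.005,0.002,0],[0,0,-0.72]],
    [[-0.006,0.001,0],[0,0,-0.72]],
  ],
)

```text
clock: 6.18
tcp_pos: [0.4968, 0.1189, 0.108]
orientation: [-2.796, 1.426, -0.006]
contact_force: [6.3, 0.5, 0.0]
grip_width: 0.0113
```

```bash
python3 - <<'E'
from h import *
print(cur()[0],r.get_obs()['contact_force'],w(hdl(.705)-hdl(.02)))
E
```

```text
[0.49677275 0.11886    0.10796283] [6.28739116e+00 5.05542028e-01 3.81845602e-03] [-0.04998782  0.00409538]
```

Tracking well; continue.

Request:
send_rows(
  series=[
    [[-0.006,0,0],[0,0,-0.72]],
    [[-0.007,-0.002,0],[0,0,-0.72]],
    [[-0.007,-0.003,0],[0,0,-0.72]],
    [[-0.007,-0.005,0],[0,0,-0.72]],
    [[-0.006,-0.006,0],[0,0,-0.72]],
    [[-0.006,-0.007,0],[0,0,-0.72]],
    [[-0.005,-0.009,0],[0,0,-0.72]],
    [[-0.004,-0.01,0],[0,0,-0.72]],
    [[-0.004,-0.011,0],[0,0,-0.72]],
    [[0,0,0],[0,0,0]],
    [[0,0,0],[0,0,0]],
  ],
)

```text
clock: 7.55
tcp_pos: [0.4882, 0.1959, 0.108]
orientation: [-3.083, 0.594, -0.007]
contact_force: [6.6, -0.9, 1.9]
grip_width: 0.0113
```

```bash
python3 - <<'E'
from h import *
f=snap('top','top3'); g=snap('scene','scene3')
c=f['frame'][130:250,160:400,::-1];cv2.imwrite('pics/top3c.png',cv2.resize(c,None,fx=3.3,fy=3.3,interpolation=cv2.INTER_CUBIC))
print(cur()[0], r.get_obs()['joints'])
E
```

```text
[0.48812074 0.1957404  0.10796008] [ 0.01805136  0.46916311 -0.646117    1.98826028  0.39045011  0.80365545
 -1.23177252]
```

View pics/top3c.png

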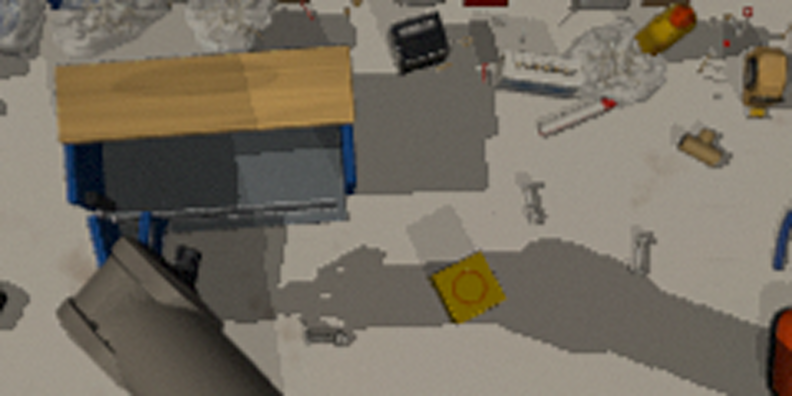

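View pics/scene3.png

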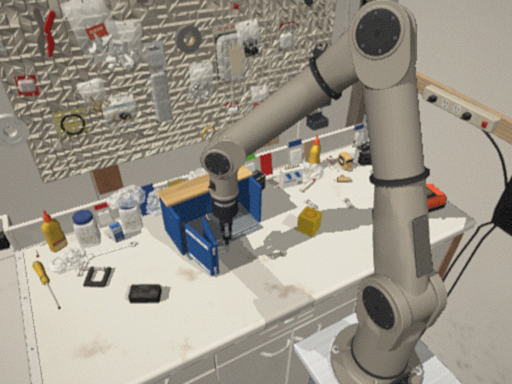

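Request:
send_rows(
  series=[
    [[0,0,0],[0,0,0]],
    [[0,0,0],[0,0,0]],
    [[0,0,0],[0,0,0]],
    [[0,0,-0.02],[0,0,0]],
    [[0,0,-0.03],[0,0,0]],
    [[0,0,-0.04],[0,0,0]],
    [[0,0,-0.04],[0,0,0]],
  ],
  fingers=165,
)

```text
clock: 8.52
tcp_pos: [0.4851, 0.1966, 0.2399]
orientation: [-3.085, 0.591, -0.001]
contact_force: [-0.0, 0.1, -0.0]
grip_width: 0.0297
```

Request:
send_rows(
  series=[
    [[0.0167,0.038,0],[0,0,-0.97]],
    [[0.02,0.036,0],[0,0,-0.97]],
    [[0.023,0.034,0],[0,0,-0.97]],
    [[0.026,0.032,0],[0,0,-0.97]],
    [[0.029,0.03,0],[0,0,-0.97]],
    [[0.031,0.028,0],[0,0,-0.97]],
    [[0.034,0.025,0],[0,0,-0.97]],
    [[0.036,0.022,0],[0,0,-0.97]],
    [[0,0,0],[0,0,-0.97]],
    [[0,0,0],[0,0,-0.97]],
    [[0,0,0],[0,0,0]],
    [[0,0,0],[0,0,0]],
  ],
  fingers=0,
)

```text
clock: 10.02
tcp_pos: [0.6694, -0.0506, 0.2381]
orientation: [3.057, 0.725, 0.001]
contact_force: [-0.4, 0.1, 0.2]
grip_width: 0.0858
```

```bash
python3 - <<'E'
from h import *
f=snap('wrist','w4'); p,q=cur(); print(p,q.as_matrix().round(3)[:,0],r.get_obs()['joints'].round(2))
hsv=cv2.cvtColor(f['frame'],cv2.COLOR_RGB2HSV)
m=cv2.inRange(hsv,(20,120,60),(35,255,255)); cs,_=cv2.findContours(m,0,2)
c=max(cs,key=cv2.contourArea);print(cv2.contourArea(c)); ap=cv2.approxPolyDP(c,6,True)[:,0]
for u in ap: print(u,onplane(f,*u,.074).round(3),onplane(f,*u,0).round(3))
E
```

```text
[ 0.6693556  -0.05056288  0.23798067] [0.893 0.449 0.   ] [ 0.47  0.57 -0.73  1.52  0.39  1.21  0.15]
5590.0
[130 140] [ 0.542 -0.072  0.074] [ 0.519 -0.094  0.   ]
[ 39 149] [ 0.464 -0.121  0.074] [ 0.422 -0.155  0.   ]
[ 52 207] [ 0.492 -0.176  0.074] [ 0.458 -0.222  0.   ]
[112 207] [ 0.549 -0.147  0.074] [ 0.528 -0.187  0.   ]
[134 190] [ 0.563 -0.119  0.074] [ 0.546 -0.152  0.   ]
```

View pics/w4.png

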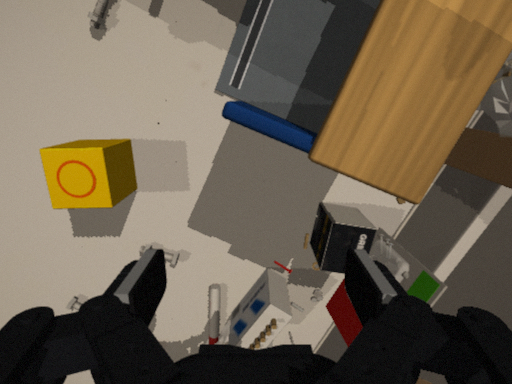

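Request:
send_rows(
  series=[
    [[-0.0366,0,0],[0,0,0]],
    [[-0.0366,0,0],[0,0,0]],
    [[-0.0366,0,0],[0,0,0]],
    [[-0.0366,0,0],[0,0,0]],
    [[-0.0366,0.001,0],[0,0,0]],
    [[0,0,0.04],[0,0,0]],
    [[0,0,0.04],[0,0,0]],
    [[0,0,0.02],[0,0,0]],
    [[0,0,0],[0,0,0]],
    [[0,0,0],[0,0,0]],
  ],
)

```text
clock: 11.32
tcp_pos: [0.5076, -0.1337, 0.1386]
orientation: [3.055, 0.727, 0.003]
contact_force: [-0.1, -0.2, 0.2]
grip_width: 0.0856
```

```bash
python3 - <<'E'
from h import *
f=snap('wrist','w5'); p,q=cur(); print(p,q.as_matrix().round(3)[:,0])
hsv=cv2.cvtColor(f['frame'],cv2.COLOR_RGB2HSV)
m=cv2.inRange(hsv,(20,120,60),(35,255,255)); cs,_=cv2.findContours(m,0,2)
c=max(cs,key=cv2.contourArea);print(cv2.contourArea(c)); ap=cv2.approxPolyDP(c,6,True)[:,0]
for u in ap: print(u,onplane(f,*u,.074).round(3),onplane(f,*u,0).round(3))
E
```

```text
[ 0.50770015 -0.13386221  0.13875536] [0.893 0.451 0.002]
8563.5
[286 150] [ 0.507 -0.086  0.074] [ 0.519 -0.092  0.   ]
[217 152] [ 0.466 -0.108  0.074] [ 0.463 -0.123  0.   ]
[206 168] [ 0.463 -0.121  0.074] [ 0.46  -0.141  0.   ]
[211 250] [ 0.492 -0.176  0.074] [ 0.499 -0.216  0.   ]
[295 248] [ 0.547 -0.147  0.074] [ 0.574 -0.176  0.   ]
[297 166] [ 0.519 -0.092  0.074] [ 0.535 -0.101  0.   ]
```

View pics/w5.png

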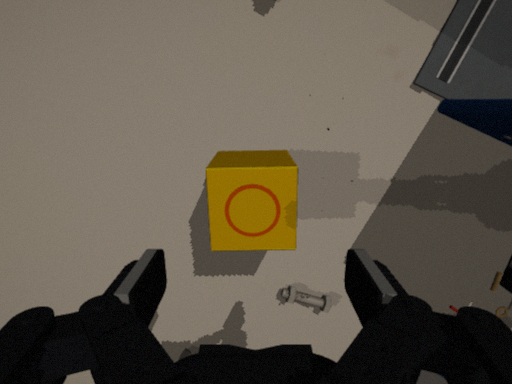

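Request:
send_rows(
  series=[
    [[-0.002,-0.001,0.02],[0,0,0]],
    [[0,0,0.03],[0,0,0]],
    [[0,0,0.03],[0,0,0]],
    [[0,0,0.023],[0,0,0]],
    [[0,0,0],[0,0,0]],
  ],
)

```text
clock: 12.0
tcp_pos: [0.5041, -0.1339, 0.0341]
orientation: [-3.056, -0.727, 0.002]
contact_force: [-0.1, -0.5, 0.3]
grip_width: 0.0855
```

Request:
send_rows(
  series=[
    [[0,0,0],[0,0,0]],
    [[0,0,0],[0,0,0]],
    [[0,0,0],[0,0,0]],
    [[0,0,0],[0,0,0]],
    [[0,0,0],[0,0,0]],
  ],
  fingers=255,
  grip_force=30,
)

```text
clock: 12.62
tcp_pos: [0.5056, -0.1341, 0.036]
orientation: [3.055, 0.727, 0.004]
contact_force: [0.3, 0.3, 7.5]
grip_width: 0.0639
```

Request:
send_rows(
  series=[
    [[0,0,-0.03],[0,0,0]],
    [[0,0,-0.04],[0,0,0.93]],
    [[0,0,-0.04],[0,0,0.93]],
    [[0,0,-0.04],[0,0,0.93]],
    [[0,0,-0.03],[0,0,0.93]],
    [[0,0,0],[0,0,0.93]],
    [[0,0,0],[0,0,0.93]],
    [[0,0,0],[0,0,0.93]],
    [[0,0,0],[0,0,0.93]],
    [[0,0,0],[0,0,0.93]],
    [[0,0,0],[0.5,0,0]],
    [[0,0,0],[1,0,0]],
    [[0,0,0],[1,0,0]],
    [[0,0,0],[1,0,0]],
    [[0,0,0],[1,0,0]],
    [[0,0,0],[0,0,0]],
  ],
)

```text
clock: 14.62
tcp_pos: [0.5034, -0.136, 0.2138]
orientation: [-2.728, 0.367, -0.071]
contact_force: [-0.0, -0.5, -1.3]
grip_width: 0.0638
```

```bash
python3 - <<'E'
from h import *
p,q=cur(); print(p,q.as_matrix().round(3).tolist(),r.get_obs()['joints'].round(2)); snap('scene','s5')
E
```

```text
[ 0.50341764 -0.13595636  0.21384886] [[0.965, -0.244, 0.1], [-0.264, -0.891, 0.369], [-0.001, -0.382, -0.924]] [ 0.98  0.39 -0.74  1.89 -0.16  0.97  0.11]
```

View pics/s5.png

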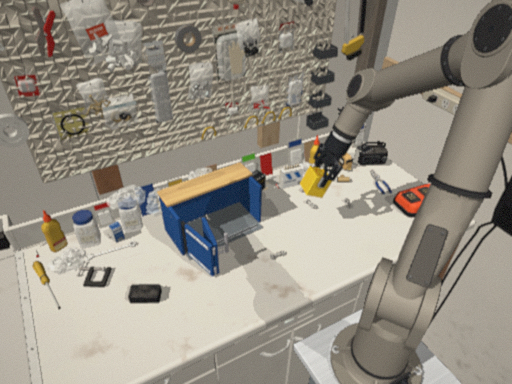

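Request:
send_rows(
  series=[
    [[0,0,0],[1,0,0]],
    [[0,0,0],[1,0,0]],
    [[0,0,0],[1,0,0]],
    [[0,0,0],[1,0,0]],
    [[0,0,0],[1,0,0]],
    [[0,0,0],[1,0,0]],
    [[0,0,0],[1,0,0]],
    [[0,0,0],[0,0,0]],
  ],
)

```text
clock: 15.68
tcp_pos: [0.504, -0.1342, 0.2132]
orientation: [-2.124, 0.283, -0.152]
contact_force: [-0.6, 0.1, -2.0]
grip_width: 0.0637
```

```bash
python3 - <<'E'
from h import *
p,q=cur(); print(p,q.as_matrix().round(3).tolist(),r.get_obs()['joints'].round(2)); snap('scene','s6')
E
```

```text
[ 0.50399559 -0.13420794  0.21320928] [[0.966, -0.142, 0.218], [-0.26, -0.519, 0.814], [-0.002, -0.843, -0.538]] [ 1.28  0.72 -0.87  1.85 -0.5   1.1   0.51]
```

View pics/s6.png

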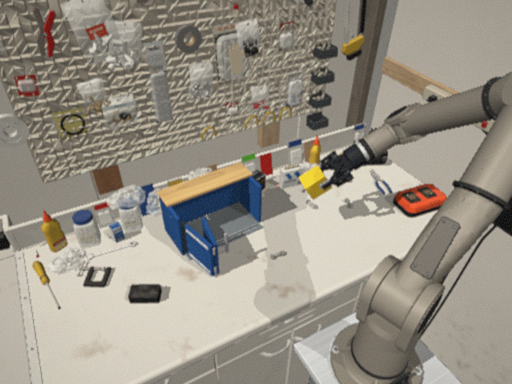

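Request:
send_rows(
  series=[
    [[0,0,0],[1,0,0]],
    [[0,0,0],[1,0,0]],
    [[0,0,0],[1,0,0]],
    [[0,0,0],[0.5,0,0]],
    [[0,0.024,0.0065],[0,0,0]],
    [[0,0.024,0.0065],[0,0,0]],
    [[0,0.024,0.0065],[0,0,0]],
    [[0,0.024,0.0065],[0,0,0]],
    [[0,0,0],[0,0,0]],
  ],
)

```text
clock: 16.85
tcp_pos: [0.5038, -0.1329, 0.113]
orientation: [-1.821, 0.242, -0.182]
contact_force: [0.0, -0.3, -0.6]
grip_width: 0.0636
```

```bash
python3 - <<'E'
from h import *
p,q=cur(); print(p,q.as_matrix().round(3).tolist(),r.get_obs()['joints'].round(2)); snap('scene','s7')
i=cv2.imread('pics/s7.png')[100:250,260:460]; cv2.imwrite('pics/s7c.png',cv2.resize(i,None,fx=4,fy=4))
E
```

```text
[ 0.50375122 -0.13294939  0.1129786 ] [[0.966, -0.07, 0.25], [-0.259, -0.25, 0.933], [-0.002, -0.966, -0.26]] [ 1.3   1.08 -0.84  1.81 -0.53  1.1   0.72]
```

View pics/s7c.png

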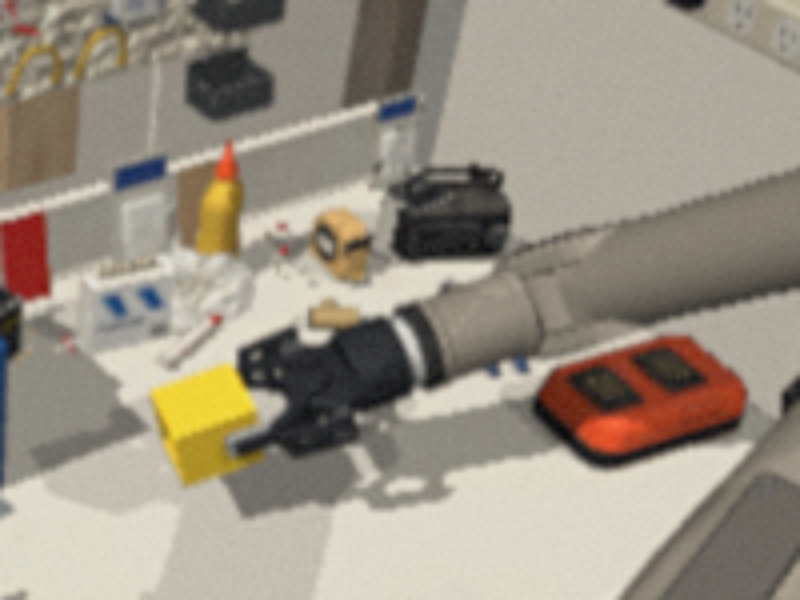

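```bash
python3 - <<'E'
from h import *
snap('top','t7'); 
i=cv2.imread('pics/t7.png')[130:290,230:470]; cv2.imwrite('pics/t7c.png',cv2.resize(i,None,fx=3.3,fy=3.3))
E
```

```text
(no output)
```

View pics/t7c.png

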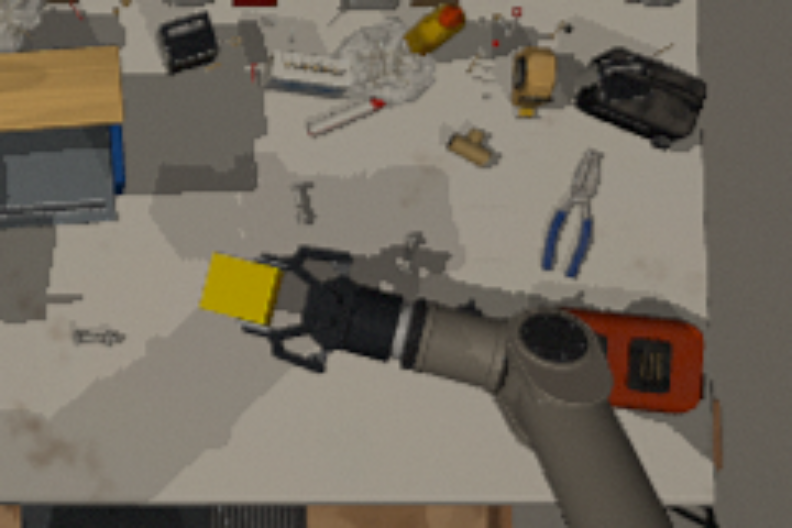

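Request:
send_rows(
  series=[
    [[0,-0.007,0.0265],[0,0,0]],
    [[0,-0.007,0.0265],[0,0,0]],
    [[0,-0.007,0.0265],[0,0,0]],
    [[0,0.022,0.006],[0,0,0]],
    [[0,0.022,0.006],[0,0,0]],
    [[0,0.018,0.005],[0,0,0]],
    [[0,0,0],[0,0,0]],
    [[0,0,0],[0,0,0]],
  ],
)

```text
clock: 17.95
tcp_pos: [0.5262, -0.0539, 0.0513]
orientation: [-1.821, 0.24, -0.186]
contact_force: [-0.8, -0.2, -0.7]
grip_width: 0.0633
```

```bash
python3 - <<'E'
from h import *
o=r.get_obs(); print(o['tcp_pos'],o['contact_force'],o['joints'].round(2)); snap('scene','s8')
i=cv2.imread('pics/s8.png')[100:250,260:460]; cv2.imwrite('pics/s8c.png',cv2.resize(i,None,fx=4,fy=4))
E
```

```text
[ 0.52620508 -0.0539197   0.0512523 ] [-0.84762573 -0.2386571  -0.65264734] [ 1.21  1.19 -0.85  1.87 -0.55  0.91  0.79]
```

View pics/s8c.png

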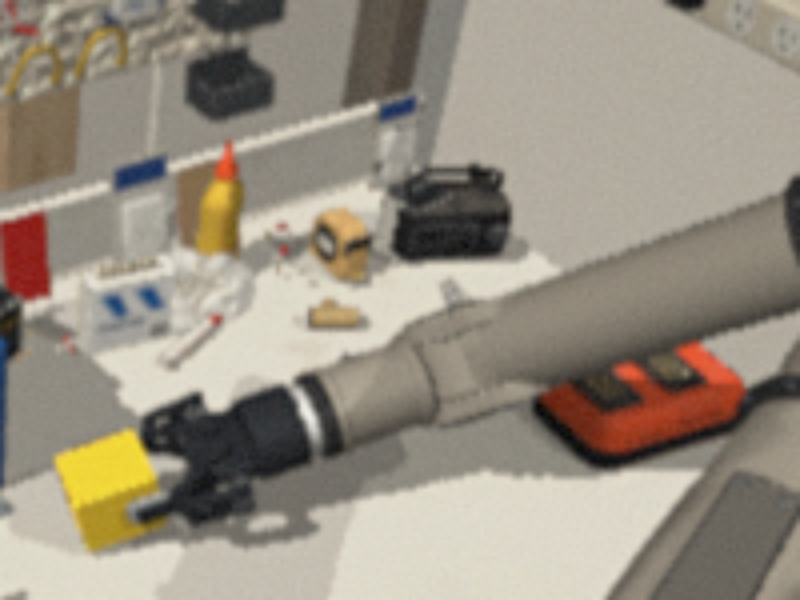

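Request:
send_rows(
  series=[
    [[0,0.005,0.001],[0,0,0]],
    [[0,0.004,0.001],[0,0,0]],
    [[0,0,0],[0,0,0]],
  ],
)

```text
clock: 18.38
tcp_pos: [0.5259, -0.0542, 0.0415]
orientation: [-1.819, 0.241, -0.185]
contact_force: [-1.2, -2.2, 2.2]
grip_width: 0.0637
```

Request:
send_rows(
  series=[
    [[0,0,0],[0,0,0]],
    [[0,0,0],[0,0,0]],
    [[0,0,0],[0,0,0]],
    [[0,0,0],[0,0,0]],
    [[0,0,-0.03],[0,0,0]],
    [[0,0,-0.04],[0,0,0]],
    [[0,0,-0.04],[0,0,0]],
    [[0,0,0],[0,0,0]],
  ],
  fingers=0,
)

```text
clock: 19.38
tcp_pos: [0.4985, -0.1609, 0.0691]
orientation: [-1.824, 0.246, -0.19]
contact_force: [0.3, 0.5, 0.5]
grip_width: 0.0852
```

```bash
python3 - <<'E'
from h import *
o=r.get_obs(); print(o['tcp_pos'],o['contact_force'],o['joints'].round(2)); snap('scene','s9')
i=cv2.imread('pics/s9.png')[130:300,200:400]; cv2.imwrite('pics/s9c.png',cv2.resize(i,None,fx=3.5,fy=3.5))
E
```

```text
[ 0.49849446 -0.16093665  0.0690626 ] [0.29067345 0.54702512 0.49458031] [ 1.3   1.14 -0.78  1.76 -0.49  1.13  0.76]
```

View pics/s9c.png

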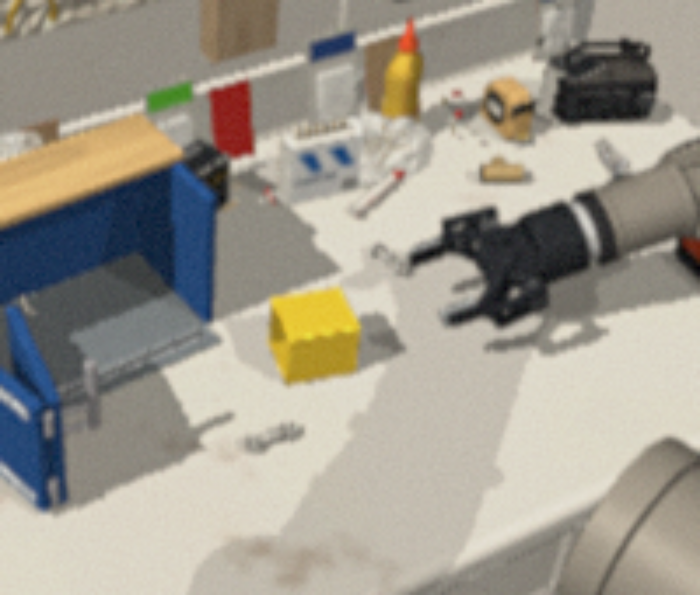

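Request:
send_rows(
  series=[
    [[0,-0.035,-0.009],[0,0,0]],
    [[0,-0.035,-0.009],[0,0,0]],
    [[0,-0.035,-0.009],[-1,0,0]],
    [[0,0,0],[-1,0,0]],
    [[0,0,0],[-1,0,0]],
    [[0,0,0],[-1,0,0]],
    [[0,0,0],[-1,0,0]],
    [[0,0,0],[-1,0,0]],
    [[0,0,0],[-1,0,0]],
    [[0,0,0],[-1,0,0]],
    [[0,0,0],[-1,0,0]],
    [[0,0,0],[-1,0,0]],
    [[0,0,0],[-1,0,0]],
    [[0,0,0],[-1,0,0]],
    [[0,0,0],[-1,0,0]],
    [[0,0,0],[-1,0,0]],
    [[0,0,0],[-1,0,0]],
    [[0,0,0],[0,0,0]],
  ],
)

```text
clock: 21.68
tcp_pos: [0.4982, -0.1521, 0.1774]
orientation: [-3.114, 0.401, 0.002]
contact_force: [0.2, -0.5, -0.3]
grip_width: 0.0854
```

```bash
python3 - <<'E'
from h import *
o=r.get_obs(); f=snap('wrist','w10'); p,q=cur(); print(p,q.as_matrix().round(3).tolist(),o['joints'].round(2)); 
hsv=cv2.cvtColor(f['frame'],cv2.COLOR_RGB2HSV)
m=cv2.inRange(hsv,(20,120,60),(35,255,255)); cs,_=cv2.findContours(m,0,2)
c=max(cs,key=cv2.contourArea);print(cv2.contourArea(c)); ap=cv2.approxPolyDP(c,5,True)[:,0]
for u in ap: print(u,onplane(f,*u,.064).round(3),onplane(f,*u,0).round(3))
E
```

```text
[ 0.49792877 -0.15364739  0.17732519] [[0.967, -0.256, -0.001], [-0.256, -0.967, 0.002], [-0.002, -0.002, -1.0]] [ 0.62  0.34 -0.53  1.95  0.21  0.91 -0.27]
8107.5
[218  26] [ 0.503 -0.021  0.064] [ 0.5   -0.006  0.   ]
[221 125] [ 0.485 -0.091  0.064] [ 0.477 -0.093  0.   ]
[298 125] [ 0.546 -0.106  0.064] [ 0.553 -0.113  0.   ]
[301  25] [ 0.563 -0.036  0.064] [ 0.575 -0.025  0.   ]
```

View pics/w10.png

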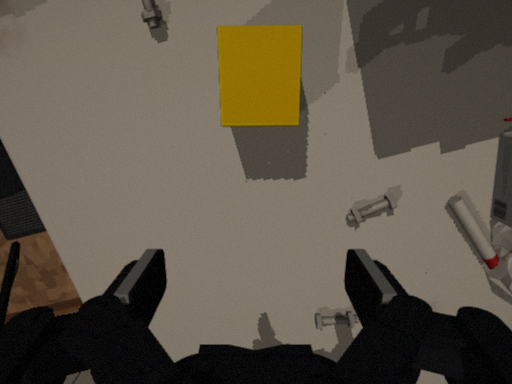

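Request:
send_rows(
  series=[
    [[0.001,-0.0355,0],[0,0,0]],
    [[0.001,-0.0355,0],[0,0,0]],
    [[0,-0.0355,0],[-1,0,0]],
    [[0,0,0],[-1,0,0]],
    [[0,0,0],[-1,0,0]],
    [[0,-0.007,0.026],[0,0,0]],
    [[0,-0.007,0.026],[0,0,0]],
    [[0,0,0],[0,0,0]],
    [[0,0,0],[0,0,0]],
  ],
)

```text
clock: 22.85
tcp_pos: [0.5281, -0.0539, 0.1245]
orientation: [2.857, -0.379, -0.05]
contact_force: [-0.6, -0.4, -0.3]
grip_width: 0.0852
```

```bash
python3 - <<'E'
from h import *
o=r.get_obs(); p,q=cur(); print(p,q.as_matrix().round(3).tolist(),o['joints'].round(2)); 
d=np.array([.527,-.051,.014])-p; print('tool delta',q.inv().apply(d).round(4))
f=snap('wrist','w11')
E
```

```text
[ 0.52810694 -0.05387084  0.12453836] [[0.965, -0.252, -0.068], [-0.261, -0.933, -0.249], [-0.0, 0.258, -0.966]] [ 0.21  0.46 -0.47  1.93  0.52  0.99 -0.83]
tool delta [-0.0018 -0.0309  0.1062]
```

View pics/w11.png

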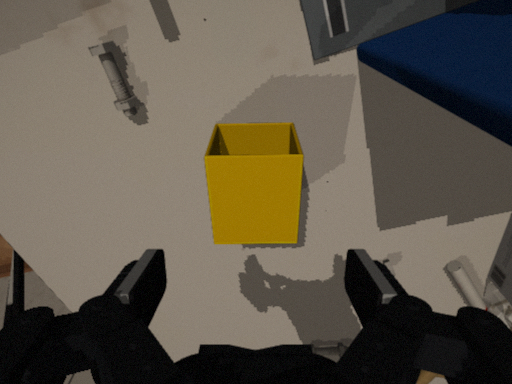

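Request:
send_rows(
  series=[
    [[-0.001,-0.006,0.021],[0,0,0]],
    [[0,-0.006,0.021],[0,0,0]],
    [[0,-0.006,0.021],[0,0,0]],
    [[0,-0.006,0.021],[0,0,0]],
    [[0,-0.006,0.02],[0,0,0]],
    [[0,0,0],[0,0,0]],
  ],
)

```text
clock: 23.65
tcp_pos: [0.5262, -0.0511, 0.0139]
orientation: [2.856, -0.377, -0.055]
contact_force: [-0.0, 0.5, 0.2]
grip_width: 0.0851
```

Request:
send_rows(
  series=[
    [[0,0,0],[0,0,0]],
    [[0,0,0],[0,0,0]],
    [[0,0,0],[0,0,0]],
    [[0,0,0],[0,0,0]],
    [[0,0,0],[0,0,0]],
  ],
  fingers=255,
  grip_force=30,
)

```text
clock: 24.28
tcp_pos: [0.5281, -0.0511, 0.0165]
orientation: [2.857, -0.378, -0.048]
contact_force: [-1.0, 1.5, 6.6]
grip_width: 0.0639
```

Request:
send_rows(
  series=[
    [[0,0.0084,-0.0314],[0,0,0]],
    [[0,0.0084,-0.0314],[0,0,0]],
    [[0,0.0084,-0.0314],[0,0,0]],
    [[0,0.0084,-0.0314],[0,0,0]],
    [[0,0,0],[1,0,0]],
    [[0,0,0],[1,0,0]],
    [[0,0,0],[1,0,0]],
    [[0,0,0],[1,0,0]],
    [[0,0,0],[1,0,0]],
    [[0,0,0],[1,0,0]],
    [[0,0,0],[1,0,0]],
    [[0,0,0],[1,0,0]],
    [[0,0,0],[1,0,0]],
    [[0,0,0],[1,0,0]],
    [[0,0,0],[1,0,0]],
    [[0,0,0],[1,0,0]],
    [[0,0,0],[1,0,0]],
    [[0,0,0],[1,0,0]],
    [[0,0,0],[1,0,0]],
    [[0,0,0],[1,0,0]],
  ],
)

```text
clock: 26.78
tcp_pos: [0.5273, -0.052, 0.1451]
orientation: [-1.992, 0.265, -0.169]
contact_force: [0.1, 0.4, -2.0]
grip_width: 0.0635
```

Request:
send_rows(
  series=[
    [[0,0,0],[1,0,0]],
    [[0,0,0],[1,0,0]],
    [[0,0,0],[0,0,0]],
    [[0,0,0],[0,0,0]],
  ],
)

```text
clock: 27.28
tcp_pos: [0.5276, -0.051, 0.1461]
orientation: [-1.822, 0.241, -0.185]
contact_force: [0.1, 0.8, -0.1]
grip_width: 0.0637
```

```bash
python3 - <<'E'
from h import *
o=r.get_obs(); p,q=cur(); print(p,q.as_matrix().round(3).tolist(),o['joints'].round(2)); 
snap('scene','s12')
i=cv2.imread('pics/s12.png')[120:280,240:440]; cv2.imwrite('pics/s12c.png',cv2.resize(i,None,fx=3.7,fy=3.7))
E
```

```text
[ 0.52762605 -0.05100229  0.14605338] [[0.966, -0.067, 0.251], [-0.26, -0.251, 0.932], [0.0, -0.966, -0.26]] [ 1.32  1.13 -1.07  1.9  -0.44  0.9   0.54]
```

View pics/s12c.png

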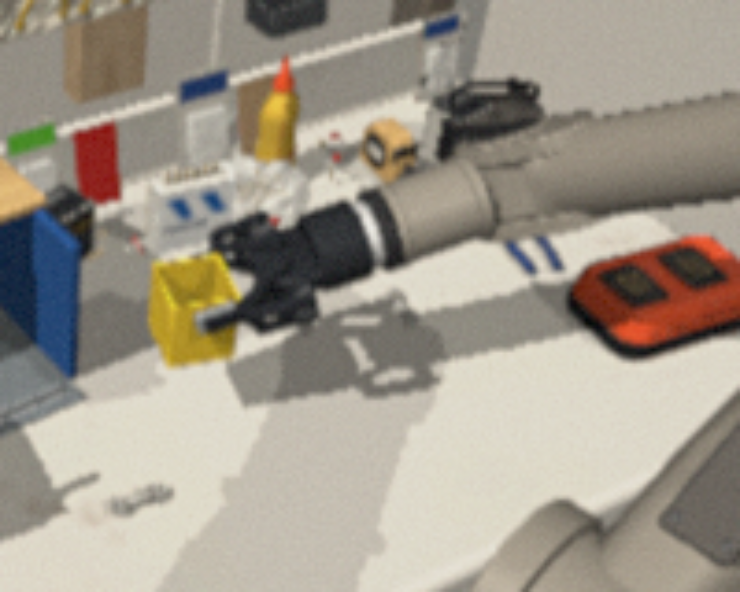

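Request:
send_rows(
  series=[
    [[0,0.022,0.006],[0,0,0]],
    [[0,0.022,0.006],[0,0,0]],
    [[0,0.022,0.006],[0,0,0]],
    [[0,0.02,0.0055],[0,0,0]],
    [[0,0,0],[0,0,0]],
    [[0,0.003,0.001],[0,0,0]],
    [[0,0.003,0.001],[0,0,0]],
    [[0,0,0],[0,0,0]],
  ],
)

```text
clock: 28.32
tcp_pos: [0.5279, -0.0504, 0.0507]
orientation: [-1.821, 0.241, -0.185]
contact_force: [-0.0, -1.0, -2.1]
grip_width: 0.0635
```

Request:
send_rows(
  series=[
    [[0,0.002,0],[0,0,0]],
    [[0,0.002,0.001],[0,0,0]],
    [[0,0,0],[0,0,0]],
  ],
)

```text
clock: 28.7
tcp_pos: [0.5286, -0.0503, 0.0499]
orientation: [-1.816, 0.239, -0.186]
contact_force: [-2.6, -5.4, 13.0]
grip_width: 0.0637
```

Request:
send_rows(
  series=[
    [[0,0,0],[0,0,0]],
    [[0,0,0],[0,0,0]],
    [[0,0,0],[0,0,0]],
    [[0,0,0],[0,0,0]],
    [[0,0,-0.03],[0,0,0]],
    [[0,0,-0.04],[0,0,0]],
    [[0,0,-0.04],[0,0,0]],
    [[0,-0.035,-0.009],[0,0,0]],
    [[0,-0.035,-0.009],[0,0,0]],
    [[0,0,0],[0,0,0]],
  ],
  fingers=0,
)

```text
clock: 29.95
tcp_pos: [0.501, -0.1524, 0.1494]
orientation: [-1.822, 0.238, -0.188]
contact_force: [0.3, -0.5, -0.3]
grip_width: 0.0856
```

```bash
python3 - <<'E'
from h import *
o=r.get_obs(); p,q=cur(); print(p,o['joints'].round(2)); 
snap('scene','s13')
i=cv2.imread('pics/s13.png')[120:280,240:440]; cv2.imwrite('pics/s13c.png',cv2.resize(i,None,fx=3.7,fy=3.7))
E
```

```text
[ 0.50104875 -0.152362    0.14940306] [ 1.41  1.11 -1.    1.78 -0.39  1.12  0.55]
```

View pics/s13c.png

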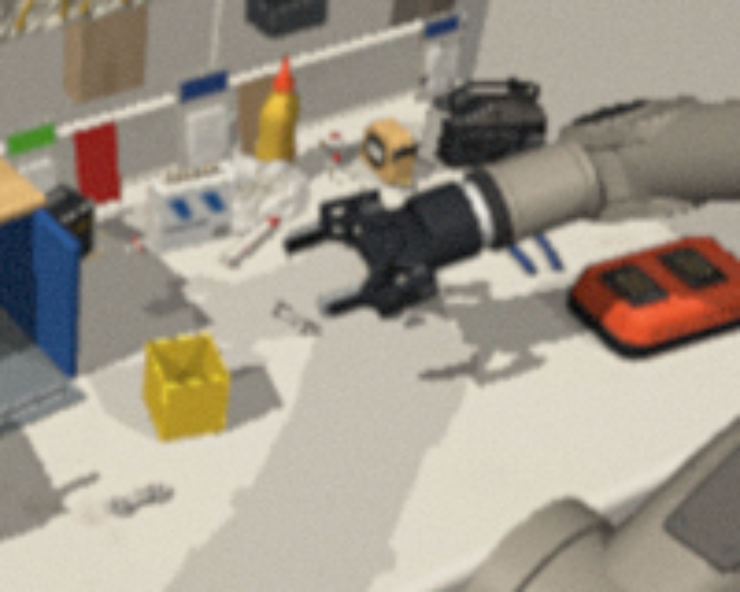

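Request:
send_rows(
  series=[
    [[0,-0.03,-0.008],[-1,0,0]],
    [[0,-0.03,-0.008],[-1,0,0]],
    [[0,-0.03,-0.008],[-1,0,0]],
    [[0,0,0],[-1,0,0]],
    [[0,0,0],[-1,0,0]],
    [[0,0,0],[-1,0,0]],
    [[0,0,0],[-1,0,0]],
    [[0,0,0],[-1,0,0]],
    [[0,0,0],[-1,0,0]],
    [[0,0,0],[-1,0,0]],
    [[0,0,0],[-1,0,0]],
    [[0,0,0],[-1,0,0]],
    [[0,0,0],[-1,0,0]],
    [[0,0,0],[-1,0,0]],
    [[0,0,0],[-1,0,0]],
    [[0,0.03,0],[0,0,0]],
    [[0,0,0],[0,0,0]],
  ],
  fingers=120,
)

```text
clock: 32.12
tcp_pos: [0.4935, -0.1754, 0.2382]
orientation: [3.113, -0.416, -0.004]
contact_force: [0.2, 0.4, -0.5]
grip_width: 0.0451
```

```bash
python3 - <<'E'
from h import *
o=r.get_obs(); f=snap('wrist','w14'); p,q=cur(); print(p,q.as_matrix().round(3).tolist(),o['joints'].round(2)); np.savez('pics/w14cal.npz',**{k:np.array(v) for k,v in f.items()})
hsv=cv2.cvtColor(f['frame'],cv2.COLOR_RGB2HSV)
m=cv2.inRange(hsv,(20,120,40),(35,255,255)); cs,_=cv2.findContours(m,0,2)
c=max(cs,key=cv2.contourArea);print(cv2.contourArea(c)); ap=cv2.approxPolyDP(c,5,True)[:,0]
for u in ap: print(u,onplane(f,*u,.074).round(3),onplane(f,*u,0).round(3))
snap('top','t14')
i=cv2.imread('pics/t14.png')[130:290,160:400]; cv2.imwrite('pics/t14c.png',cv2.resize(i,None,fx=3.3,fy=3.3))
E
```

```text
[ 0.49386429 -0.1742418   0.23839969] [[0.965, -0.262, -0.002], [-0.262, -0.965, 0.001], [-0.002, -0.0, -1.0]] [ 0.87  0.32 -0.79  1.86  0.26  1.07 -0.28]
5239.0
[222  16] [ 0.503 -0.026  0.074] [ 0.5   -0.008 -0.   ]
[224  91] [ 0.486 -0.087  0.074] [ 0.48  -0.083  0.   ]
[290  91] [ 0.546 -0.103  0.074] [ 0.554 -0.103  0.   ]
[292  16] [ 0.563 -0.043  0.074] [ 0.574 -0.028  0.   ]
```

View pics/w14.png

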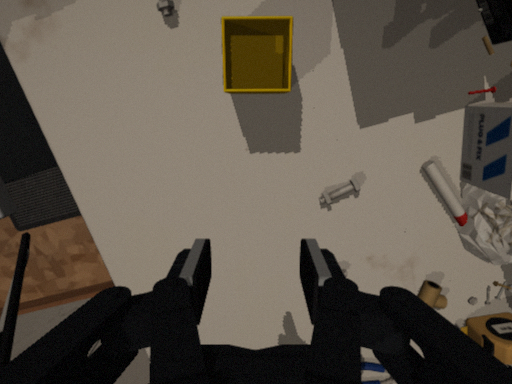

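View pics/t14c.png

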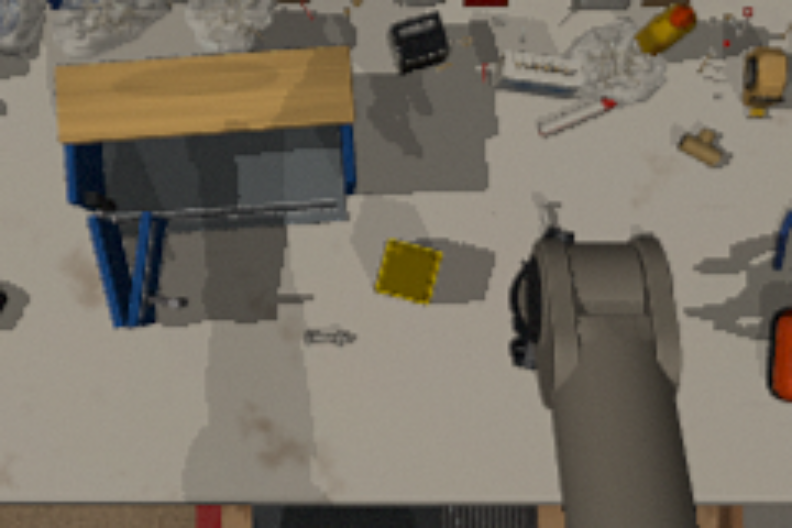

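```bash
cat >> h.py <<'E'
def bolt(f,u1,u2,z=.009):
    a=onplane(f,*u1,z);b=onplane(f,*u2,z); d=b-a; ang=np.degrees(np.arctan2(d[1],d[0]))
    print('mid',((a+b)/2).round(4),'len',np.linalg.norm(d).round(4),'axis deg',ang.round(1)); return (a+b)/2,ang
def delta(p1,a=None):
    p,q=cur(); x=q.as_matrix()[:,0]; ac=np.degrees(np.arctan2(x[1],x[0]))
    print('pos',p.round(4),'a',ac.round(1),'tool delta',q.inv().apply(np.array(p1)-p).round(4), '' if a is None else ('turn units',round(-((a-ac+90)%180-90)/5,2)))
E
python3 - <<'E'
from h import *
z=np.load('pics/w14cal.npz'); f={k:z[k] for k in z.files}
m,a=bolt(f,(325,202),(357,186))
delta([m[0],m[1],.12],a+90)
print(r.get_obs()['joints'])
E
```

```text
mid [ 0.5869 -0.2403  0.009 ] len 0.044 axis deg 13.5
pos [ 0.4942 -0.1735  0.2387] a -15.1 tool delta [0.1072 0.0404 0.1185] ('turn units', np.float64(12.28))
[ 0.87404395  0.31677367 -0.78809726  1.86435847  0.2542439   1.06560262
 -0.2779675 ]
```

Request:
send_rows(
  series=[
    [[0.027,0.01,0.02],[0,0,0]],
    [[0.027,0.01,0.02],[0,0,0]],
    [[0.027,0.01,0.02],[0,0,0]],
    [[0.026,0.01,0.02],[0,0,0]],
    [[0,0,0],[0,0,1]],
    [[0,0,0],[0,0,1]],
    [[0,0,0],[0,0,1]],
    [[0,0,0],[0,0,1]],
    [[0,0,0],[0,0,1]],
    [[0,0,0],[0,0,1]],
    [[0,0,0],[0,0,1]],
    [[0,0,0],[0,0,1]],
    [[0,0,0],[0,0,1]],
    [[0,0,0],[0,0,1]],
    [[0,0,0],[0,0,1]],
    [[0,0,0],[0,0,1]],
    [[0,0,0],[0,0,0.28]],
    [[0,0,0],[0,0,0]],
  ],
)

```text
clock: 34.48
tcp_pos: [0.5876, -0.2394, 0.1593]
orientation: [-2.469, 1.942, 0.001]
contact_force: [-0.5, -0.2, 0.3]
grip_width: 0.0453
```

```bash
python3 - <<'E'
from h import *
f=snap('wrist','w15'); print(cur()[0],r.get_obs()['joints'].round(2)); np.savez('pics/w15cal.npz',**{k:np.array(v) for k,v in f.items()})
E
```

```text
[ 0.58756489 -0.23949211  0.15934469] [ 0.62  0.52 -0.45  1.7   0.26  0.98 -1.26]
```

View pics/w15.png

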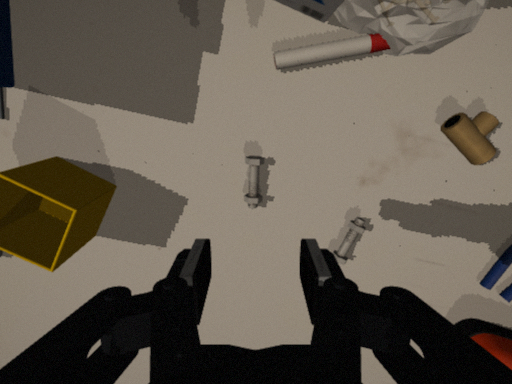

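```bash
python3 - <<'E'
from h import *
z=np.load('pics/w15cal.npz'); f={k:z[k] for k in z.files}
g=cv2.cvtColor(f['frame'],cv2.COLOR_RGB2BGR)[130:280,220:400]; cv2.imwrite('pics/w15c.png',cv2.resize(g,None,fx=4,fy=4,interpolation=cv2.INTER_CUBIC))
m,a=bolt(f,(254,156),(253,207)); delta([m[0],m[1],.09],a+90)
m,a=bolt(f,(360,220),(341,258))
E
```

```text
mid [ 0.5849 -0.2379  0.009 ] len 0.0518 axis deg -167.6
pos [ 0.5876 -0.2395  0.1593] a -76.4 tool delta [-0.0021  0.0022  0.0693] ('turn units', np.float64(0.23))
mid [ 0.5487 -0.3504  0.009 ] len 0.0462 axis deg 173.6
```

View pics/w15c.png

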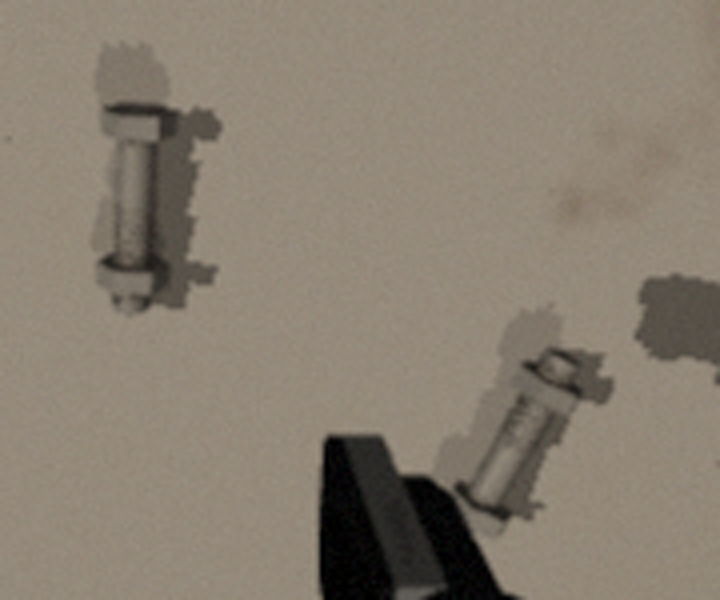

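Request:
send_rows(
  series=[
    [[-0.002,0.001,0.035],[0,0,0.2]],
    [[0,0,0.035],[0,0,0]],
    [[0,0,0.035],[0,0,0]],
    [[0,0,0.03],[0,0,0]],
    [[0,0,0.02],[0,0,0]],
    [[0,0,0],[0,0,0]],
  ],
)

```text
clock: 35.28
tcp_pos: [0.5852, -0.2378, 0.0033]
orientation: [2.45, -1.965, -0.004]
contact_force: [-0.1, -0.5, -0.3]
grip_width: 0.0452
```

Request:
send_rows(
  series=[
    [[0,0,0],[0,0,0]],
    [[0,0,0],[0,0,0]],
    [[0,0,0],[0,0,0]],
    [[0,0,0],[0,0,0]],
    [[0,0,0],[0,0,0]],
  ],
  fingers=255,
  grip_force=40,
)

```text
clock: 35.9
tcp_pos: [0.5871, -0.2384, 0.006]
orientation: [-2.45, 1.966, -0.003]
contact_force: [-0.7, 0.4, 6.7]
grip_width: 0.0076
```

Request:
send_rows(
  series=[
    [[0,0,-0.04],[0,0,0]],
    [[0,0,-0.05],[0,0,0]],
    [[0,0,-0.05],[0,0,0]],
    [[-0.046,0.006,0],[0,0,0]],
    [[-0.046,0.006,0],[0,0,0]],
    [[-0.046,0.006,0],[0,0,0]],
    [[-0.045,0.005,0],[0,0,0]],
    [[0,0,0],[0,0,-0.9]],
    [[0,0,0],[0,0,-0.9]],
    [[0,0,0],[0,0,-0.9]],
    [[0,0,0],[0,0,-0.8]],
    [[0,0,0.02],[0,0,0]],
    [[0,0,0],[0,0,0]],
  ],
)

```text
clock: 37.52
tcp_pos: [0.5227, -0.0646, 0.1237]
orientation: [2.72, -1.57, -0.004]
contact_force: [-0.1, 0.2, -0.4]
grip_width: 0.0072
```

```bash
python3 - <<'E'
from h import *
f=snap('wrist','w16'); delta([.5245,-.065,.08],-60); print(r.get_obs()['grip_width'])
E
```

```text
pos [ 0.5234 -0.0645  0.1244] a -60.0 tool delta [ 0.001  -0.0007  0.0444] ('turn units', np.float64(0.0))
0.007030508414258143
```

View pics/w16.png

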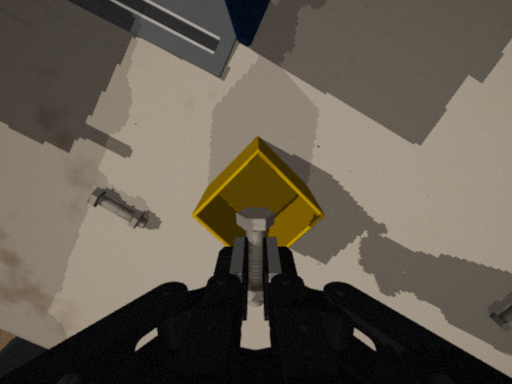

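Request:
send_rows(
  series=[
    [[0.001,0,0.022],[0,0,0]],
    [[0,0,0.022],[0,0,0]],
    [[0,0,0],[0,0,0]],
  ],
)

```text
clock: 37.95
tcp_pos: [0.5237, -0.0653, 0.0801]
orientation: [2.72, -1.57, -0.003]
contact_force: [1.3, -0.6, 0.4]
grip_width: 0.0073
```

Request:
send_rows(
  series=[
    [[0,0,0],[0,0,0]],
    [[0,0,0],[0,0,0]],
    [[0,0,0],[0,0,0]],
    [[0,0,-0.02],[0,0,0]],
    [[0,0,-0.03],[0,0,0]],
    [[0,0,-0.03],[0,0,0]],
    [[0,0,0],[0,0,0]],
  ],
  fingers=170,
)

```text
clock: 38.83
tcp_pos: [0.5263, -0.0653, 0.1631]
orientation: [-2.719, 1.57, -0.008]
contact_force: [-0.1, 0.1, -0.5]
grip_width: 0.0285
```

```bash
python3 - <<'E'
from h import *
f=snap('wrist','w17'); print(cur()[0]); np.savez('pics/w17cal.npz',**{k:np.array(v) for k,v in f.items()})
E
```

```text
[ 0.5251782 -0.0654435  0.1616385]
```

View pics/w17.png

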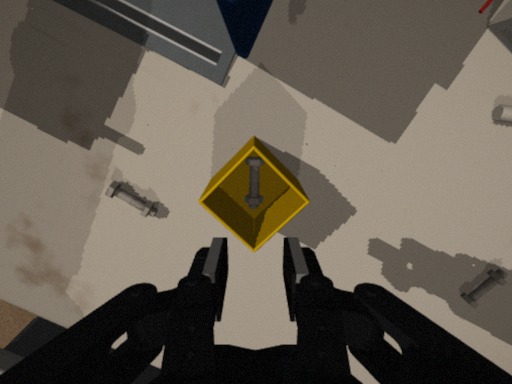

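```bash
python3 - <<'E'
from h import *
z=np.load('pics/w17cal.npz'); f={k:z[k] for k in z.files}
m,a=bolt(f,(109,187),(157,210)); delta([m[0],m[1],.15],a+90)
m,a=bolt(f,(464,299),(503,271)); print(r.get_obs()['joints'].round(2))
E
```

```text
mid [0.4477 0.0316 0.009 ] len 0.0518 axis deg -88.1
pos [ 0.5252 -0.0654  0.1616] a -60.0 tool delta [-0.1228  0.0186  0.0114] ('turn units', np.float64(-12.37))
mid [ 0.5484 -0.345   0.009 ] len 0.0504 axis deg -15.0
[ 0.49  0.38 -0.59  1.94  0.27  0.89 -1.29]
```

Request:
send_rows(
  series=[
    [[-0.041,0.006,0],[0,0,0]],
    [[-0.041,0.006,0],[0,0,0]],
    [[-0.041,0.006,0],[0,0,0]],
    [[0,0,0],[0,0,-1]],
    [[0,0,0],[0,0,-1]],
    [[0,0,0],[0,0,-1]],
    [[0,0,0],[0,0,-1]],
    [[0,0,0],[0,0,-1]],
    [[0,0,0],[0,0,-1]],
    [[0,0,0],[0,0,-1]],
    [[0,0,0],[0,0,-1]],
    [[0,0,0],[0,0,-1]],
    [[0,0,0],[0,0,-1]],
    [[0,0,0],[0,0,-1]],
    [[0,0,0],[0,0,-1]],
    [[0,0,0],[0,0,-0.37]],
    [[0,0,0],[0,0,0]],
  ],
  fingers=120,
)

```text
clock: 41.0
tcp_pos: [0.447, 0.0321, 0.1601]
orientation: [-3.141, -0.05, 0.001]
contact_force: [0.8, 0.7, -0.1]
grip_width: 0.045
```

```bash
python3 - <<'E'
from h import *
f=snap('wrist','w18'); print(cur()[0],r.get_obs()['joints'].round(2)); np.savez('pics/w18cal.npz',**{k:np.array(v) for k,v in f.items()})
E
```

```text
[0.44712188 0.03213668 0.16027633] [ 0.55  0.31 -0.87  2.1   0.31  0.86 -0.48]
```

View pics/w18.png

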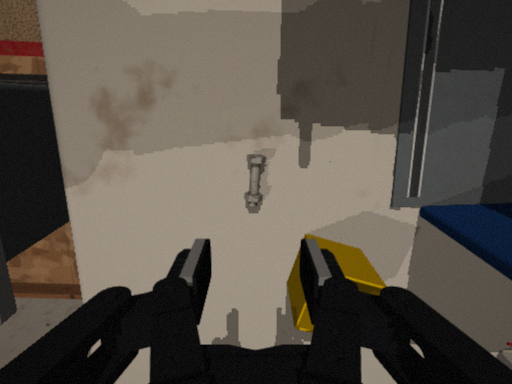

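```bash
python3 - <<'E'
from h import *
z=np.load('pics/w18cal.npz'); f={k:z[k] for k in z.files}
m,a=bolt(f,(257.5,156),(253.5,210)); delta([m[0],m[1],.004],a+90)
E
```

```text
mid [0.4469 0.0288 0.009 ] len 0.0553 axis deg -92.3
pos [0.4471 0.0321 0.1603] a 1.8 tool delta [-0.0002  0.0033  0.1563] ('turn units', np.float64(0.81))
```

Request:
send_rows(
  series=[
    [[0,0.001,0.035],[0,0,0.7]],
    [[0,0,0.035],[0,0,0]],
    [[0,0,0.035],[0,0,0]],
    [[0,0,0.03],[0,0,0]],
    [[0,0,0.02],[0,0,0]],
    [[0,0,0],[0,0,0]],
  ],
)

```text
clock: 41.8
tcp_pos: [0.4463, 0.0312, 0.0045]
orientation: [3.141, -0.045, -0.005]
contact_force: [-0.7, -0.7, 0.4]
grip_width: 0.0451
```

Request:
send_rows(
  series=[
    [[0,0,0],[0,0,0]],
    [[0,0,0],[0,0,0]],
    [[0,0,0],[0,0,0]],
    [[0,0,0],[0,0,0]],
    [[0,0,0],[0,0,0]],
  ],
  fingers=255,
  grip_force=40,
)

```text
clock: 42.42
tcp_pos: [0.4481, 0.0312, 0.0065]
orientation: [3.141, -0.045, 0.003]
contact_force: [-0.0, -0.3, 7.5]
grip_width: 0.007
```

Request:
send_rows(
  series=[
    [[0,0,-0.04],[0,0,0]],
    [[0,0,-0.05],[0,0,0]],
    [[0,0,-0.03],[0,0,0]],
    [[0.026,0.031,0],[0,0,0]],
    [[0.026,0.031,0],[0,0,0]],
    [[0.027,0.032,0],[0,0,0]],
    [[0,0,0],[0,0,-0.9]],
    [[0,0,0],[0,0,-0.9]],
    [[0,0,0],[0,0,-0.9]],
    [[0,0,0],[0,0,-0.9]],
    [[0,0,0],[0,0,-0.9]],
    [[0,0,0],[0,0,-0.9]],
    [[0,0,0],[0,0,-0.9]],
    [[0,0,0],[0,0,0]],
  ],
)

```text
clock: 44.18
tcp_pos: [0.5235, -0.0652, 0.1257]
orientation: [3.036, 0.808, 0.0]
contact_force: [-0.6, -0.3, -1.0]
grip_width: 0.0072
```

```bash
python3 - <<'E'
from h import *
f=snap('wrist','w19'); delta([.5245,-.065,.08],30); print(r.get_obs()['grip_width'])
E
```

```text
pos [ 0.5235 -0.0652  0.1257] a 29.8 tool delta [0.0009 0.0003 0.0457] ('turn units', np.float64(-0.05))
0.007084280924342868
```

View pics/w19.png

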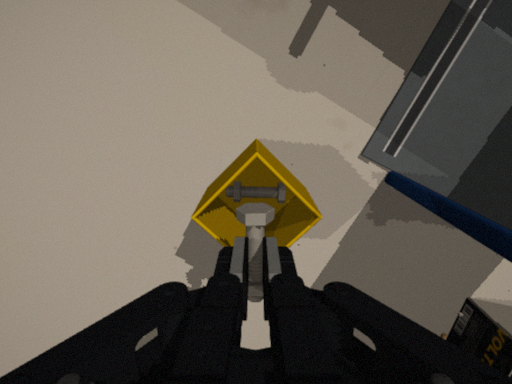

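Request:
send_rows(
  series=[
    [[0.001,0,0.022],[0,0,0]],
    [[0,0,0.022],[0,0,0]],
    [[0,0,0],[0,0,0]],
  ],
)

```text
clock: 44.6
tcp_pos: [0.5225, -0.0644, 0.079]
orientation: [-3.034, -0.81, 0.007]
contact_force: [-0.6, 0.6, 0.1]
grip_width: 0.007
```

Request:
send_rows(
  series=[
    [[0,0,0],[0,0,0]],
    [[0,0,0],[0,0,0]],
    [[0,0,0],[0,0,0]],
    [[0,0,-0.02],[0,0,0]],
    [[0,0,-0.03],[0,0,0]],
    [[0,0,-0.03],[0,0,0]],
    [[0,0,0],[0,0,0]],
  ],
  fingers=170,
)

```text
clock: 45.48
tcp_pos: [0.5266, -0.0643, 0.1651]
orientation: [3.033, 0.809, 0.008]
contact_force: [1.1, 0.3, -0.4]
grip_width: 0.0283
```

```bash
python3 - <<'E'
from h import *
f=snap('wrist','w20'); delta([.548,-.347,.16],75);print(r.get_obs()['joints'].round(2)) 
i=cv2.imread('pics/w20.png')
E
```

```text
pos [ 0.5255 -0.0646  0.1636] a 29.9 tool delta [-0.1211  0.2561  0.0039] ('turn units', np.float64(-9.03))
[ 0.74  0.47 -0.93  1.93  0.46  0.97  0.11]
```

View pics/w20.png

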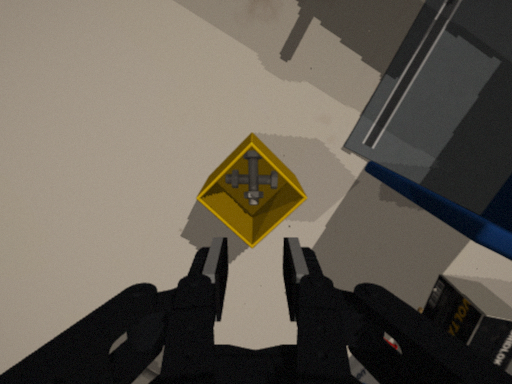

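Request:
send_rows(
  series=[
    [[-0.0202,0.0427,0],[0,0,0]],
    [[-0.0202,0.0427,0],[0,0,0]],
    [[-0.0202,0.0427,0],[0,0,0]],
    [[-0.0202,0.0427,0],[0,0,0]],
    [[-0.0202,0.0427,0],[0,0,0]],
    [[-0.0202,0.0427,0],[0,0,0]],
    [[0,0,0],[0,0,-1]],
    [[0,0,0],[0,0,-1]],
    [[0,0,0],[0,0,-1]],
    [[0,0,0],[0,0,-1]],
    [[0,0,0],[0,0,-1]],
    [[0,0,0],[0,0,-1]],
    [[0,0,0],[0,0,-1]],
    [[0,0,0],[0,0,-1]],
    [[0,0,0],[0,0,-1]],
    [[0,0,0],[0,0,0]],
  ],
  fingers=120,
)

```text
clock: 47.52
tcp_pos: [0.5465, -0.3469, 0.1609]
orientation: [-2.494, -1.908, 0.0]
contact_force: [0.4, -0.2, 0.2]
grip_width: 0.0451
```

```bash
python3 - <<'E'
from h import *
f=snap('wrist','w21'); print(cur()[0],r.get_obs()['joints'].round(2)); np.savez('pics/w21cal.npz',**{k:np.array(v) for k,v in f.items()})
E
```

```text
[ 0.54666604 -0.34693303  0.16103823] [ 1.13  0.71 -1.    1.64  0.65  1.15  1.28]
```

View pics/w21.png

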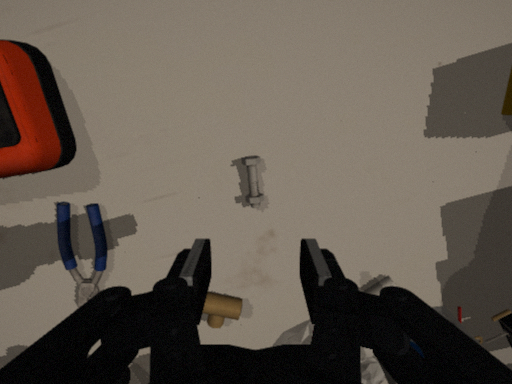

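```bash
python3 - <<'E'
from h import *
z=np.load('pics/w21cal.npz'); f={k:z[k] for k in z.files}
m,a=bolt(f,(252,160),(255.5,200)); delta([m[0],m[1],.004],a+90)
E
```

```text
mid [ 0.5461 -0.3477  0.009 ] len 0.0408 axis deg -10.4
pos [ 0.5467 -0.3469  0.161 ] a 74.8 tool delta [-0.001  -0.0002  0.157 ] ('turn units', np.float64(-0.97))
```

Request:
send_rows(
  series=[
    [[-0.001,0,0.035],[0,0,-0.9]],
    [[0,0,0.035],[0,0,0]],
    [[0,0,0.035],[0,0,0]],
    [[0,0,0.03],[0,0,0]],
    [[0,0,0.021],[0,0,0]],
    [[0,0,0],[0,0,0]],
  ],
)

```text
clock: 48.32
tcp_pos: [0.5458, -0.3476, 0.0041]
orientation: [-2.416, -2.004, 0.002]
contact_force: [-0.4, 0.6, 0.8]
grip_width: 0.0451
```

Request:
send_rows(
  series=[
    [[0,0,0],[0,0,0]],
    [[0,0,0],[0,0,0]],
    [[0,0,0],[0,0,0]],
    [[0,0,0],[0,0,0]],
    [[0,0,0],[0,0,0]],
  ],
  fingers=255,
  grip_force=40,
)

```text
clock: 48.95
tcp_pos: [0.5477, -0.3483, 0.007]
orientation: [2.416, 2.005, 0.001]
contact_force: [-0.8, 0.2, 6.2]
grip_width: 0.0072
```

```bash
python3 - <<'E'
from h import *
p,q=cur(); delta([.5245,-.065,p[2]],30)
E
```

```text
pos [ 0.5477 -0.3483  0.007 ] a 79.4 tool delta [ 0.2742 -0.0751 -0.0003] ('turn units', np.float64(9.87))
```

Request:
send_rows(
  series=[
    [[0,0,-0.04],[0,0,0]],
    [[0,0,-0.05],[0,0,0]],
    [[0,0,-0.03],[0,0,0]],
    [[0.046,-0.0125,0],[0,0,0]],
    [[0.046,-0.0125,0],[0,0,0]],
    [[0.046,-0.0125,0],[0,0,0]],
    [[0.046,-0.0125,0],[0,0,0]],
    [[0.045,-0.0125,0],[0,0,0]],
    [[0.045,-0.0125,0],[0,0,0]],
    [[0,0,0],[0,0,0.98]],
    [[0,0,0],[0,0,0.98]],
    [[0,0,0],[0,0,0.98]],
    [[0,0,0],[0,0,0.98]],
    [[0,0,0],[0,0,0.98]],
    [[0,0,0],[0,0,0.98]],
    [[0,0,0],[0,0,0.98]],
    [[0,0,0],[0,0,0.98]],
    [[0,0,0],[0,0,0.98]],
    [[0,0,0],[0,0,0.98]],
    [[0,0,0],[0,0,0]],
  ],
)

```text
clock: 51.45
tcp_pos: [0.5235, -0.0649, 0.1258]
orientation: [3.031, 0.824, 0.0]
contact_force: [-0.4, 0.2, -0.1]
grip_width: 0.007
```

```bash
python3 - <<'E'
from h import *
f=snap('wrist','w22'); delta([.5245,-.065,.08],30); print(r.get_obs()['grip_width'])
E
```

```text
pos [ 0.5235 -0.0649  0.1257] a 30.5 tool delta [0.0008 0.0006 0.0457] ('turn units', np.float64(0.1))
0.006901214267617323
```

View pics/w22.png

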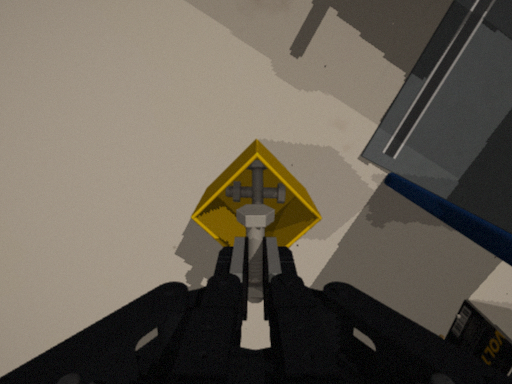

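Request:
send_rows(
  series=[
    [[0.001,0,0.023],[0,0,0]],
    [[0,0,0.023],[0,0,0]],
    [[0,0,0],[0,0,0]],
  ],
)

```text
clock: 51.88
tcp_pos: [0.5231, -0.0644, 0.0783]
orientation: [-3.03, -0.825, 0.005]
contact_force: [-0.1, 0.2, -0.2]
grip_width: 0.0072
```

Request:
send_rows(
  series=[
    [[0,0,0],[0,0,0]],
    [[0,0,0],[0,0,0]],
    [[0,0,0],[0,0,0]],
    [[0,0,-0.02],[0,0,0]],
    [[0,0,-0.03],[0,0,0]],
    [[0,0,-0.04],[0,0,0]],
    [[0,0,0],[0,0,0]],
  ],
  fingers=170,
)

```text
clock: 52.75
tcp_pos: [0.5269, -0.064, 0.1739]
orientation: [3.029, 0.822, 0.01]
contact_force: [0.6, -0.2, 0.3]
grip_width: 0.0285
```

```bash
python3 - <<'E'
from h import *
f=snap('wrist','w23'); print(cur()[0]); np.savez('pics/w23cal.npz',**{k:np.array(v) for k,v in f.items()})
hsv=cv2.cvtColor(f['frame'],cv2.COLOR_RGB2HSV)
m=cv2.inRange(hsv,(20,120,40),(35,255,255)); cs,_=cv2.findContours(m,0,2)
c=max(cs,key=cv2.contourArea); ap=cv2.approxPolyDP(c,5,True)[:,0]
for u in ap: print(u,onplane(f,*u,.074).round(3))
snap('top','t23'); snap('scene','s23')
i=cv2.imread('pics/t23.png')[130:290,160:400]; cv2.imwrite('pics/t23c.png',cv2.resize(i,None,fx=3.3,fy=3.3))
E
```

```text
[ 0.52568716 -0.06435091  0.1720426 ]
[252 132] [ 0.499 -0.02   0.074]
[197 194] [ 0.485 -0.087  0.074]
[249 242] [ 0.544 -0.103  0.074]
[304 195] [ 0.562 -0.043  0.074]
[294 175] [ 0.546 -0.033  0.074]
```

View pics/w23.png

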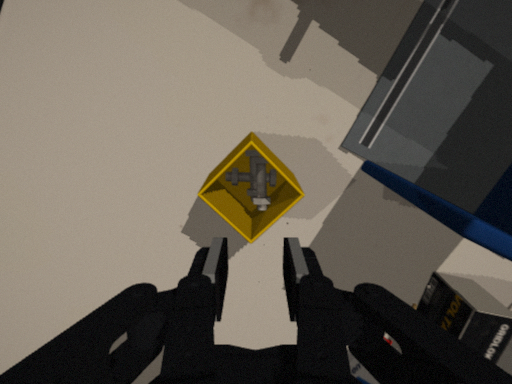

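View pics/t23c.png

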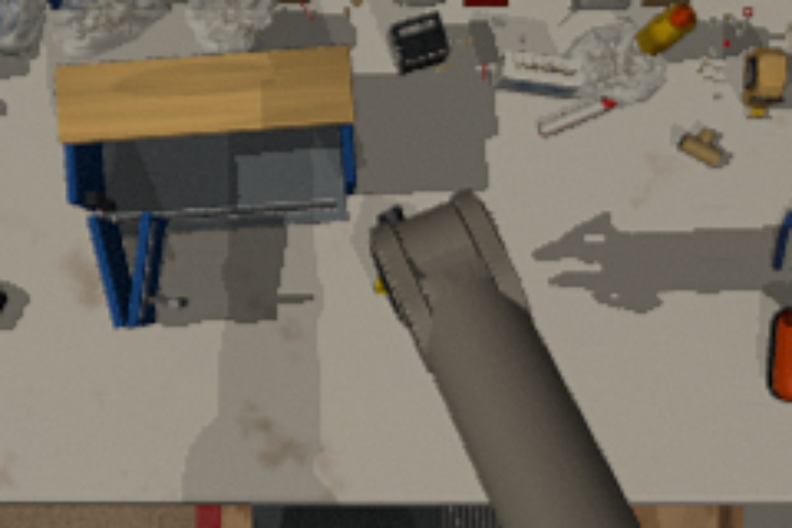

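View pics/s23.png

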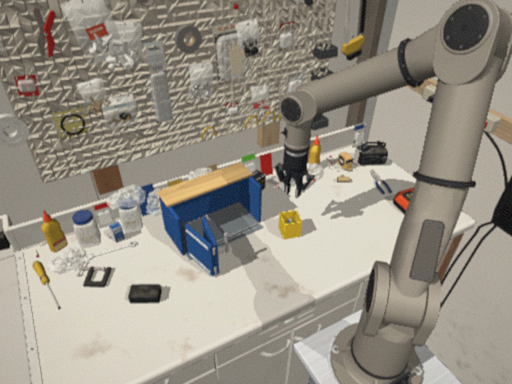

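Request:
send_rows(
  series=[
    [[0,0,0],[0,0,-1]],
    [[0,0,0],[0,0,-1]],
    [[0,0,0],[0,0,-1]],
    [[0,0,0],[0,0,-1]],
    [[0,0,0],[0,0,-1]],
    [[0,0,0],[0,0,-1]],
    [[0,0,0],[0,0,-1]],
    [[0,0,0],[0,0,-1]],
    [[0,0,0],[0,0,-0.9]],
    [[0,0,0],[-1,0,0]],
    [[0,0,0],[-1,0,0]],
    [[0,0,0],[-1,0,0]],
    [[0,0,0],[-1,0,0]],
    [[0,0,0],[-1,0,0]],
    [[0,0,0],[-1,0,0]],
    [[0,0,0],[0,0,0]],
  ],
  fingers=0,
)

```text
clock: 54.9
tcp_pos: [0.5223, -0.0642, 0.1682]
orientation: [2.137, 1.641, 0.434]
contact_force: [0.8, -0.5, 0.0]
grip_width: 0.0856
```

```bash
python3 - <<'E'
from h import *
f=snap('wrist','w24'); p,q=cur(); print(p,q.as_matrix().round(3).tolist(),r.get_obs()['joints'].round(2))
z=q.as_matrix()[:,2]; t=np.array([.5245,-.0645,.053])+.019*z; print('target',t); delta(t)
hsv=cv2.cvtColor(f['frame'],cv2.COLOR_RGB2HSV)
m=cv2.inRange(hsv,(20,120,40),(35,255,255)); cs,_=cv2.findContours(m,0,2)
c=max(cs,key=cv2.contourArea); ap=cv2.approxPolyDP(c,5,True)[:,0]
for u in ap: print(u,onplane(f,*u,.074).round(3))
E
```

```text
[ 0.52357122 -0.06424171  0.16893799] [[0.26, 0.838, 0.48], [0.966, -0.224, -0.131], [-0.002, 0.498, -0.867]] [ 0.74  0.23 -0.92  2.3   1.12  0.42  0.2 ]
target [ 0.53362428 -0.06698573  0.03652066]
pos [ 0.5236 -0.0642  0.1689] a 75.0 tool delta [ 0.0002 -0.0569  0.12  ] 
[217  58] [ 0.458 -0.07   0.074]
[207 103] [ 0.484 -0.086  0.074]
[216 174] [ 0.545 -0.103  0.074]
[294 175] [ 0.562 -0.043  0.074]
[303 108] [ 0.504 -0.027  0.074]
[294  60] [ 0.471 -0.027  0.074]
```

View pics/w24.png

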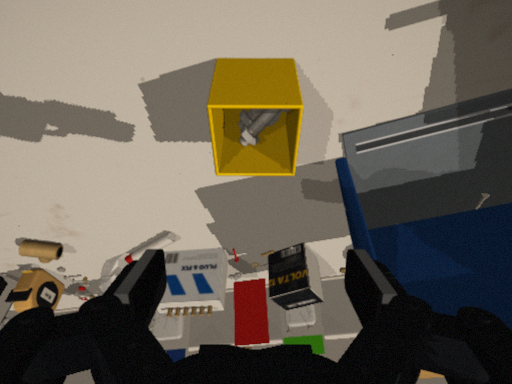

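Request:
send_rows(
  series=[
    [[0,-0.0114,0.024],[0,0,0]],
    [[0,-0.0114,0.024],[0,0,0]],
    [[0,-0.0114,0.024],[0,0,0]],
    [[0,-0.0114,0.024],[0,0,0]],
    [[0,-0.0114,0.024],[0,0,0]],
    [[0,0,0],[0,0,0]],
    [[0,0,0],[0,0,0]],
  ],
)

```text
clock: 55.82
tcp_pos: [0.5355, -0.0673, 0.0377]
orientation: [2.138, 1.635, 0.438]
contact_force: [-0.6, 0.3, 0.3]
grip_width: 0.0854
```

```bash
python3 - <<'E'
from h import *
f=snap('wrist','w25'); p,q=cur(); print(p,q.as_matrix().round(3).tolist(),r.get_obs()['joints'].round(2),r.get_obs()['contact_force'])
delta([ 0.53362428, -0.06698573 , 0.03652066])
E
```

```text
[ 0.53561522 -0.06740114  0.03814072] [[0.262, 0.835, 0.484], [0.965, -0.226, -0.131], [-0.0, 0.501, -0.865]] [ 0.58  0.58 -0.79  2.35  1.91  0.57 -0.53] [-0.02743937  0.28620428 -0.1064815 ]
pos [ 0.5356 -0.0674  0.0381] a 74.8 tool delta [-0.0001 -0.0026  0.0004]
```

View pics/w25.png

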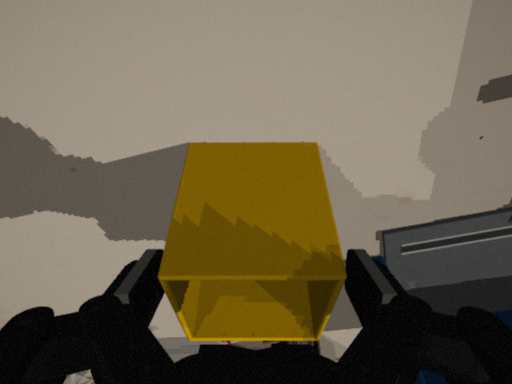

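Request:
send_rows(
  series=[
    [[0,0,0],[0,0,0]],
    [[0,0,0],[0,0,0]],
    [[0,0,0],[0,0,0]],
    [[0,0,0],[0,0,0]],
    [[0,0,0],[0,0,0]],
  ],
  fingers=255,
  grip_force=50,
)

```text
clock: 56.5
tcp_pos: [0.5354, -0.0675, 0.0385]
orientation: [2.135, 1.635, 0.439]
contact_force: [-1.8, -0.5, 6.8]
grip_width: 0.0634
```

```bash
python3 - <<'E'
from h import *
p,q=cur()
# lift .03 and move forward .03
delta(p+np.array([.03,0,.035]))
E
```

```text
pos [ 0.5354 -0.0675  0.0385] a 74.9 tool delta [ 0.0078  0.0426 -0.0157]
```

Request:
send_rows(
  series=[
    [[0,0.01,-0.0173],[0,0,0]],
    [[0,0.01,-0.0173],[0,0,0]],
    [[0.004,0.013,0.007],[0,0,0]],
    [[0.004,0.013,0.007],[0,0,0]],
    [[0,0,0],[0,0,0]],
  ],
)

```text
clock: 57.12
tcp_pos: [0.566, -0.0671, 0.0786]
orientation: [2.137, 1.636, 0.44]
contact_force: [-0.0, 0.2, -3.6]
grip_width: 0.0636
```

```bash
python3 - <<'E'
from h import *
f=snap('wrist','w26'); p,q=cur(); print(p,q.as_matrix().round(3).tolist(),r.get_obs()['joints'].round(2),r.get_obs()['contact_force'],r.get_obs()['grip_width'])
Rz=R.from_euler('z',18.5,degrees=True); Rt=Rz*q
# cup centre offset from TCP (horizontal)
off=np.array([.5245-.5354,-.0645+.0675,0]); off2=Rz.apply(off)
c=np.cos(.062);s=np.sin(.062)
O=np.array([.597,.152])
def door2w(x,y): return O+np.array([c*x-s*y,s*x+c*y])
for x,y in [(-.12,-.035),(.0625,-.035)]:
    w_=door2w(x,y); print('cup',w_,'tcp',w_-off2[:2])
t1=np.r_[door2w(-.12,-.035)-off2[:2],p[2]]
print('rot units/4',(q.inv()*Rt).as_rotvec()*180/np.pi/5/4)
print('delta after rot', Rt.inv().apply(t1-p), Rt.inv().apply(np.r_[door2w(.0625,-.035)-door2w(-.12,-.035),0]), 'down', Rt.inv().apply([0,0,-1]))
E
```

```text
[ 0.56495928 -0.06710019  0.07807339] [[0.261, 0.836, 0.483], [0.965, -0.226, -0.131], [-0.0, 0.5, -0.866]] [ 0.54  0.49 -0.75  2.28  1.67  0.48 -0.3 ] [-0.50072198  0.16719871 -3.00687433] 0.06323439586754392
cup [0.47939918 0.10963201] tcp [0.49068782 0.11024566]
cup [0.66154852 0.12093977] tcp [0.67283717 0.12155342]
rot units/4 [-4.54094789e-05  4.62395016e-01 -8.01134101e-01]
delta after rot [ 0.18140079 -0.05519181 -0.03186565] [0.00059321 0.15806077 0.09122878] down [ 4.90913285e-05 -4.99886503e-01  8.66090920e-01]
```

View pics/w26.png

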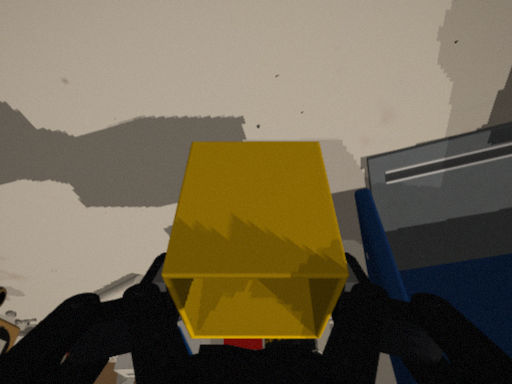

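Request:
send_rows(
  series=[
    [[0,0,0],[0,0.46,-0.8]],
    [[0,0,0],[0,0.46,-0.8]],
    [[0,0,0],[0,0.46,-0.8]],
    [[0,0,0],[0,0.46,-0.8]],
    [[0.001,-0.013,-0.007],[0,0,0]],
    [[0.001,-0.012,-0.007],[0,0,0]],
    [[0.03,0.0015,0.001],[0,0,0]],
    [[0.03,0.0015,0.001],[0,0,0]],
    [[0.03,0.0015,0.001],[0,0,0]],
    [[0.03,0.0015,0.001],[0,0,0]],
    [[0.03,0.0015,0.001],[0,0,0]],
    [[0.03,0.0015,0.001],[0,0,0]],
    [[0,0,0],[0,0,0]],
    [[0,0,0],[0,0,0]],
  ],
)

```text
clock: 58.92
tcp_pos: [0.5361, 0.1125, 0.0764]
orientation: [1.875, 1.988, 0.53]
contact_force: [-0.4, -0.7, -3.7]
grip_width: 0.063
```

```bash
python3 - <<'E'
from h import *
f=snap('wrist','w27'); p,q=cur(); print(p,q.as_matrix().round(3).tolist(),r.get_obs()['joints'].round(2),r.get_obs()['contact_force'],r.get_obs()['grip_width'])
snap('scene','s27');i=cv2.imread('pics/s27.png')[130:290,130:350]; cv2.imwrite('pics/s27c.png',cv2.resize(i,None,fx=3.5,fy=3.5))
delta([.6728,.1216,p[2]])
E
```

```text
[0.53628389 0.11205334 0.07639272] [[-0.057, 0.865, 0.498], [0.998, 0.05, 0.027], [-0.002, 0.499, -0.867]] [ 0.36  0.53 -0.92  2.32  1.7   0.58 -0.31] [-0.23490669 -0.41365531 -3.01076389] 0.06330213210691654
pos [0.5365 0.1119 0.0765] a 93.2 tool delta [0.002  0.1183 0.0683]
```

View pics/w27.png

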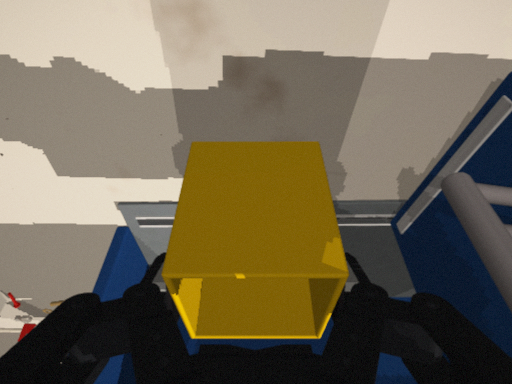

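View pics/s27c.png

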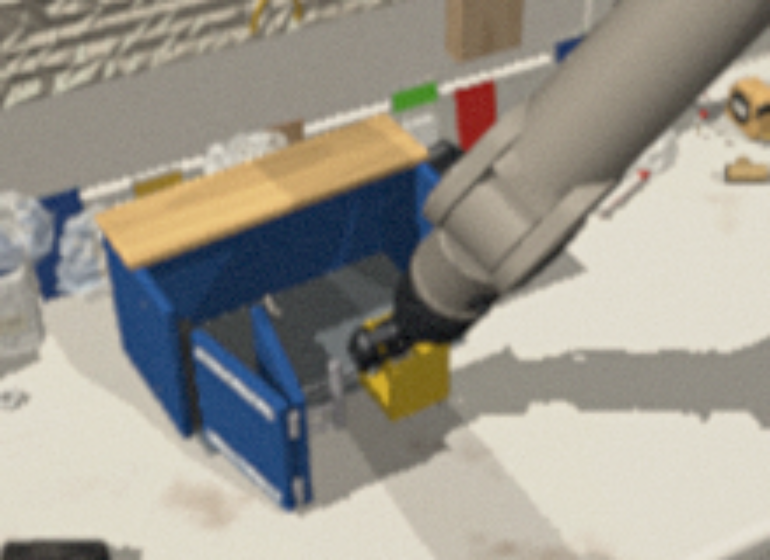

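Request:
send_rows(
  series=[
    [[0.001,0.0237,0.0137],[0,0,0]],
    [[0.001,0.0237,0.0137],[0,0,0]],
    [[0,0.0237,0.0137],[0,0,0]],
    [[0,0.0237,0.0137],[0,0,0]],
    [[0,0.0237,0.0137],[0,0,0]],
    [[0,0,0],[0,0,0]],
    [[0,0,0],[0,0,0]],
  ],
)

```text
clock: 59.9
tcp_pos: [0.6725, 0.1224, 0.076]
orientation: [1.877, 1.988, 0.53]
contact_force: [-0.7, 0.4, -2.6]
grip_width: 0.0637
```

```bash
python3 - <<'E'
from h import *
p,q=cur(); print(p,q.as_matrix().round(3).tolist(),r.get_obs()['joints'].round(2),r.get_obs()['contact_force'],r.get_obs()['grip_width'])
f=snap('top','t28');i=cv2.imread('pics/t28.png')[130:250,160:300]; cv2.imwrite('pics/t28c.png',cv2.resize(i,None,fx=5,fy=5))
snap('scene','s28');i=cv2.imread('pics/s28.png')[130:290,130:350]; cv2.imwrite('pics/s28c.png',cv2.resize(i,None,fx=3.5,fy=3.5))
delta([.6728,.1216,.0385+.006])
E
```

```text
[0.67253763 0.12235132 0.07604487] [[-0.057, 0.865, 0.498], [0.998, 0.05, 0.027], [-0.001, 0.499, -0.867]] [ 0.31  0.67 -0.83  2.02  1.51  0.58  0.03] [-0.70057043  0.36578101 -2.60480878] 0.06373366026365761
pos [0.6724 0.1229 0.0763] a 93.3 tool delta [-0.0012 -0.0156  0.0277]
```

View pics/t28c.png

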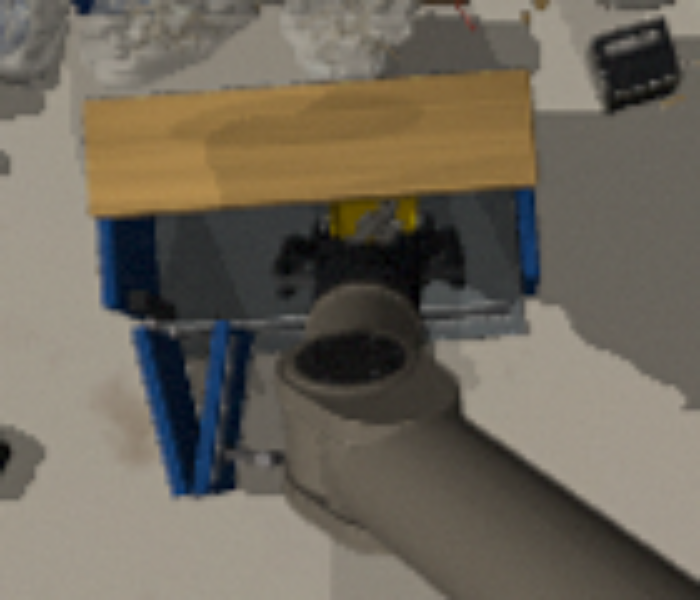

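View pics/s28c.png

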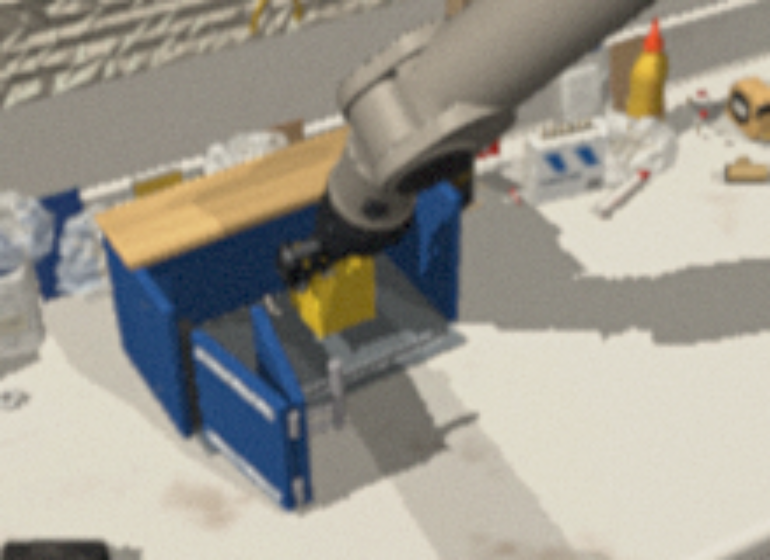

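Request:
send_rows(
  series=[
    [[0,-0.005,0.009],[0,0,0]],
    [[0,-0.005,0.009],[0,0,0]],
    [[0,-0.005,0.009],[0,0,0]],
    [[0,0,0],[0,0,0]],
    [[0,-0.0005,0.001],[0,0,0]],
    [[0,-0.001,0.0015],[0,0,0]],
    [[0,0,0],[0,0,0]],
  ],
)

```text
clock: 60.88
tcp_pos: [0.674, 0.1234, 0.0431]
orientation: [1.875, 1.988, 0.532]
contact_force: [-0.4, -0.3, -3.3]
grip_width: 0.0637
```

Request:
send_rows(
  series=[
    [[0,-0.001,0.0015],[0,0,0]],
    [[0,-0.001,0.0015],[0,0,0]],
    [[0,0,0],[0,0,0]],
  ],
)

```text
clock: 61.25
tcp_pos: [0.6751, 0.1239, 0.0426]
orientation: [1.871, 1.985, 0.535]
contact_force: [-11.4, -4.9, 22.0]
grip_width: 0.0631
```

Request:
send_rows(
  series=[
    [[0,0,0],[0,0,0]],
    [[0,0,0],[0,0,0]],
    [[0,0,0],[0,0,0]],
    [[0,0,0],[0,0,0]],
    [[0,0,-0.02],[0,0,0]],
    [[0,0,-0.03],[0,0,0]],
    [[0,0,-0.04],[0,0,0]],
    [[0,0,-0.04],[0,0,0]],
    [[0,0,-0.04],[0,0,0]],
    [[0,0,-0.03],[0,0,0]],
    [[0,0,0],[0,0,0]],
  ],
  fingers=0,
)

```text
clock: 62.62
tcp_pos: [0.5742, 0.118, 0.2145]
orientation: [1.872, 1.986, 0.534]
contact_force: [0.7, -0.2, -0.1]
grip_width: 0.0854
```

```bash
python3 - <<'E'
from h import *
p,q=cur(); print(p,r.get_obs()['joints'].round(2),r.get_obs()['contact_force'])
f=snap('wrist','w29'); np.savez('pics/w29cal.npz',**{k:np.array(v) for k,v in f.items()})
hsv=cv2.cvtColor(f['frame'],cv2.COLOR_RGB2HSV)
m=cv2.inRange(hsv,(20,120,40),(35,255,255)); cs,_=cv2.findContours(m,0,2)
c=max(cs,key=cv2.contourArea); ap=cv2.approxPolyDP(c,5,True)[:,0]
O=np.array([.597,.152]);c_,s_=np.cos(.062),np.sin(.062)
for u in ap:
    a=onplane(f,*u,.078); d=a[:2]-O; print(u,a.round(3),'doorway',(c_*d[0]+s_*d[1]).round(3),(-s_*d[0]+c_*d[1]).round(3))
E
```

```text
[0.5741934  0.11800295 0.21452053] [ 0.55  0.31 -1.08  2.14  0.99  0.56  0.4 ] [ 0.73349967 -0.22716954 -0.09285245]
[227 119] [0.585 0.095 0.078] doorway -0.016 -0.056
[227 204] [0.694 0.094 0.078] doorway 0.093 -0.064
[283 205] [0.692 0.156 0.078] doorway 0.095 -0.002
[284 120] [0.583 0.143 0.078] doorway -0.014 -0.008
```

View pics/w29.png

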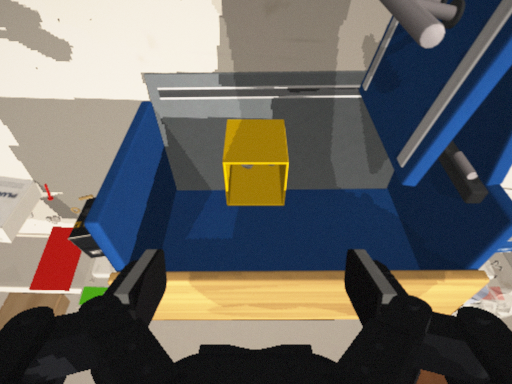

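```bash
python3 - <<'E'
from h import *
z=np.load('pics/w29cal.npz'); f={k:z[k] for k in z.files}
print(onplane(f,432,35,.147))
for t in (1.3,1.35,1.4): print(t, np.array([.597,.152])+w(hdl(t)))
E
```

```text
[0.48745462 0.19609362 0.147     ]
1.3 [0.48701881 0.18373379]
1.35 [0.4877998  0.19104369]
1.4 [0.48883361 0.19858031]
```

Request:
send_rows(
  series=[
    [[0,0,0],[1,0,0]],
    [[0,0,0],[1,0,0]],
    [[0,0,0],[1,0,0]],
    [[0,0,0],[1,0,0]],
    [[0,0,0],[1,0,0]],
    [[0,0,0],[1,0,0]],
    [[0.02,-0.025,0],[0,0,0]],
    [[0.02,-0.025,0],[0,0,0]],
    [[0.02,-0.025,0],[0,0,0]],
    [[0,0,0],[0,0,0]],
    [[0,0,0],[0,0,0]],
  ],
  fingers=150,
)

```text
clock: 64.05
tcp_pos: [0.4962, 0.1725, 0.2115]
orientation: [2.157, 2.284, -0.003]
contact_force: [0.8, 0.1, 0.2]
grip_width: 0.0353
```

```bash
python3 - <<'E'
from h import *
f=snap('wrist','w30'); print(cur()[0],r.get_obs()['joints'].round(2)); np.savez('pics/w30cal.npz',**{k:np.array(v) for k,v in f.items()})
E
```

```text
[0.49639657 0.17235999 0.21163015] [ 0.46  0.52 -1.2   1.88  0.53  1.12  0.7 ]
```

View pics/w30.png

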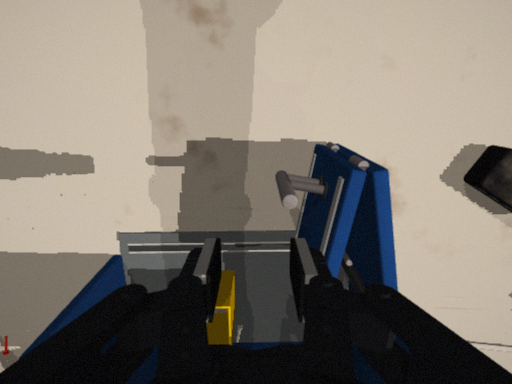

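```bash
python3 - <<'E'
from h import *
z=np.load('pics/w30cal.npz'); f={k:z[k] for k in z.files}
h_=onplane(f,290,201,.147); print(h_); delta([h_[0],h_[1],.19],158.3)
E
```

```text
[0.48737741 0.19706957 0.147     ]
pos [0.4964 0.1724 0.2116] a 93.2 tool delta [ 0.0252 -0.0076  0.0216] ('turn units', np.float64(-13.01))
```

Request:
send_rows(
  series=[
    [[0.025,-0.008,0],[0,0,0]],
    [[0,0,0],[0,0,-1]],
    [[0,0,0],[0,0,-1]],
    [[0,0,0],[0,0,-1]],
    [[0,0,0],[0,0,-1]],
    [[0,0,0],[0,0,-1]],
    [[0,0,0],[0,0,-1]],
    [[0,0,0],[0,0,-1]],
    [[0,0,0],[0,0,-1]],
    [[0,0,0],[0,0,-1]],
    [[0,0,0],[0,0,-1]],
    [[0,0,0],[0,0,-1]],
    [[0,0,0],[0,0,-1]],
    [[0,0,0],[0,0,-1]],
    [[0,0,0.02],[0,0,0]],
    [[0,0,0],[0,0,0]],
    [[0,0,0],[0,0,0]],
  ],
)

```text
clock: 66.22
tcp_pos: [0.4861, 0.1977, 0.1921]
orientation: [-0.592, -3.085, 0.001]
contact_force: [-0.4, 0.2, 0.2]
grip_width: 0.0353
```

```bash
python3 - <<'E'
from h import *
f=snap('wrist','w31'); print(r.get_obs()['joints'].round(2)); delta([.4874,.1968,.108],158.3); print(proj(f,[.4874,.1968,.147]))
E
```

```text
[ 0.48  0.65 -1.35  1.9   0.69  1.18  1.64]
pos [0.4862 0.1978 0.1925] a 158.3 tool delta [-0.0015 -0.0005  0.0845] ('turn units', np.float64(-0.0))
(np.float64(251.92514414773865), np.float64(219.73807676825112))
```

View pics/w31.png

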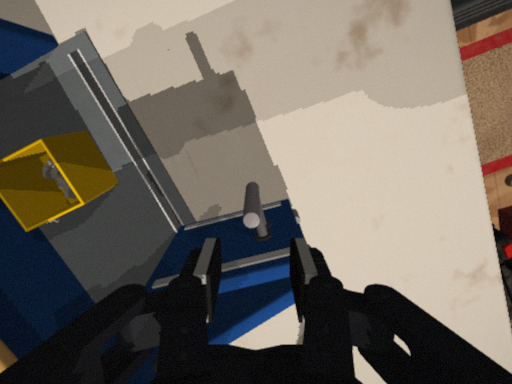

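Request:
send_rows(
  series=[
    [[-0.001,0,0.02],[0,0,0]],
    [[0,0,0.02],[0,0,0]],
    [[0,0,0],[0,0,0]],
  ],
)

```text
clock: 66.65
tcp_pos: [0.4858, 0.1965, 0.1503]
orientation: [-0.589, -3.083, 0.005]
contact_force: [0.3, 0.6, -0.7]
grip_width: 0.0354
```

```bash
python3 - <<'E'
from h import *
f=snap('wrist','w32'); print(r.get_obs()['joints'].round(3)); delta([.4874,.1968,.108],158.3); print(proj(f,[.4874,.1968,.147]))
E
```

```text
[ 0.439  0.692 -1.291  1.932  0.749  1.121  1.603]
pos [0.4864 0.1971 0.1514] a 158.4 tool delta [-0.0012  0.0002  0.0434] ('turn units', np.float64(0.01))
(np.float64(251.60504942486145), np.float64(251.49381280342473))
```

View pics/w32.png

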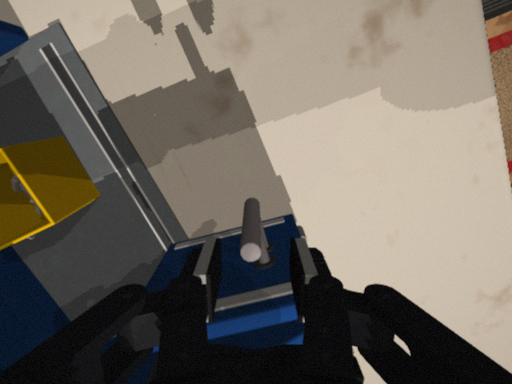

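Moving away from the limit, bar centred. Descend and grip.

Request:
send_rows(
  series=[
    [[-0.001,0,0.022],[0,0,0]],
    [[0,0,0.021],[0,0,0]],
    [[0,0,0],[0,0,0]],
  ],
)

```text
clock: 67.08
tcp_pos: [0.4868, 0.1962, 0.1074]
orientation: [-0.589, -3.083, 0.004]
contact_force: [0.4, -0.0, 0.3]
grip_width: 0.035
```

Request:
send_rows(
  series=[
    [[0,0,0],[0,0,0]],
    [[0,0,0],[0,0,0]],
    [[0,0,0],[0,0,0]],
    [[0,0,0],[0,0,0]],
    [[0,0,0],[0,0,0]],
  ],
  fingers=255,
  grip_force=30,
)

```text
clock: 67.7
tcp_pos: [0.4887, 0.197, 0.11]
orientation: [0.591, 3.084, -0.0]
contact_force: [3.9, -0.8, 0.4]
grip_width: 0.0113
```

```bash
python3 - <<'E'
from h import *
o=r.get_obs();print(o['joints'].round(3),o['grip_width'],o['contact_force']);p,q=cur();print(p)
doorrows(np.linspace(1.385,-0.01,19),158.3,-3.6)
print([ (np.array([.597,.152])+w(hdl(t))).round(4) for t in (1.385,.7,.3,0)])
E
```

```text
[ 0.399  0.739 -1.231  1.961  0.816  1.06   1.557] 0.011267586446895269 [ 3.86470212 -0.82852091  0.38377584]
[0.48870611 0.19702576 0.10995159]
[[[np.float64(-0.003),np.float64(-0.011),0],[0,0,0.72]],[[np.float64(-0.004),np.float64(-0.01),0],[0,0,0.72]],[[np.float64(-0.005),np.float64(-0.009),0],[0,0,0.72]],[[np.float64(-0.006),np.float64(-0.008),0],[0,0,0.72]],[[np.float64(-0.006),np.float64(-0.006),0],[0,0,0.72]],[[np.float64(-0.006),np.float64(-0.005),0],[0,0,0.72]],[[np.float64(-0.007),np.float64(-0.004),0],[0,0,0.72]],[[np.float64(-0.006),np.float64(-0.002),0],[0,0,0.72]],[[np.float64(-0.006),np.float64(-0.001),0],[0,0,0.72]],[[np.float64(-0.006),np.float64(0.001),0],[0,0,0.72]],[[np.float64(-0.005),np.float64(0.002),0],[0,0,0.72]],[[np.float64(-0.004),np.float64(0.003),0],[0,0,0.72]],[[np.float64(-0.003),np.float64(0.004),0],[0,0,0.72]],[[np.float64(-0.002),np.float64(0.005),0],[0,0,0.72]],[[np.float64(-0.001),np.float64(0.006),0],[0,0,0.72]],[[np.float64(0.0),np.float64(0.007),0],[0,0,0.72]],[[np.float64(0.002),np.float64(0.007),0],[0,0,0.72]],[[np.float64(0.003),np.float64(0.008),0],[0,0,0.72]]] net [ 0.06153085 -0.07876517] a end 93.50000000000011
[array([0.4885, 0.1963]), array([0.4974, 0.1197]), array([0.5229, 0.1078]), array([0.5491, 0.117 ])]
```

Request:
send_rows(
  series=[
    [[-0.003,-0.011,0],[0,0,0.72]],
    [[-0.004,-0.01,0],[0,0,0.72]],
    [[-0.005,-0.009,0],[0,0,0.72]],
    [[-0.006,-0.008,0],[0,0,0.72]],
    [[-0.006,-0.006,0],[0,0,0.72]],
    [[-0.006,-0.005,0],[0,0,0.72]],
    [[-0.007,-0.004,0],[0,0,0.72]],
    [[-0.006,-0.002,0],[0,0,0.72]],
    [[-0.006,-0.001,0],[0,0,0.72]],
  ],
)

```text
clock: 68.82
tcp_pos: [0.4974, 0.1213, 0.1099]
orientation: [-1.43, -2.796, -0.003]
contact_force: [3.0, 5.2, -2.4]
grip_width: 0.011
```

```bash
python3 - <<'E'
from h import *
o=r.get_obs();print(o['joints'].round(3),o['contact_force'])
delta([.4977,.119,.108]);
E
```

```text
[ 0.507  0.649 -1.138  1.997  0.722  0.974  1.199] [ 3.04817195  5.24835615 -2.37363515]
pos [0.4974 0.1213 0.1099] a 125.8 tool delta [-0.0021 -0.0011  0.0019]
```

Request:
send_rows(
  series=[
    [[-0.006,0.001,0],[0,0,0.72]],
    [[-0.005,0.002,0],[0,0,0.72]],
    [[-0.004,0.003,0],[0,0,0.72]],
    [[-0.003,0.004,0],[0,0,0.72]],
    [[-0.002,0.005,0],[0,0,0.72]],
    [[-0.001,0.006,0],[0,0,0.72]],
    [[0,0.007,0],[0,0,0.72]],
    [[0.002,0.007,0],[0,0,0.72]],
    [[0.003,0.008,0],[0,0,0.72]],
    [[0,0,0],[0,0,0]],
    [[0,0,0],[0,0,0]],
  ],
)

```text
clock: 70.2
tcp_pos: [0.5484, 0.1171, 0.1098]
orientation: [2.153, 2.284, -0.004]
contact_force: [2.1, -5.9, 4.3]
grip_width: 0.0111
```

```bash
python3 - <<'E'
from h import *
o=r.get_obs();print(o['joints'].round(3),o['contact_force'],o['tcp_pos'])
f=snap('wrist','w33')
E
```

```text
[ 0.404  0.642 -0.978  1.889  0.651  0.969  0.754] [ 2.12696102 -5.9059397   4.32231254] [0.54844425 0.11708871 0.10980698]
```

View pics/w33.png

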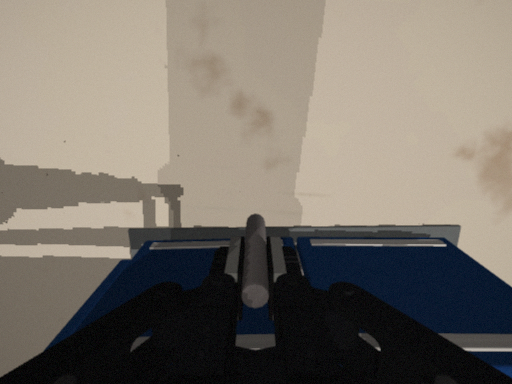

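Request:
send_rows(
  series=[
    [[0,0.003,0],[0,0,0]],
    [[0,0.002,0],[0,0,0]],
    [[0,0,0],[0,0,0]],
    [[0,0,0],[0,0,0]],
  ],
)

```text
clock: 70.75
tcp_pos: [0.5503, 0.1179, 0.1097]
orientation: [-2.153, -2.288, 0.011]
contact_force: [-7.4, -5.8, 11.5]
grip_width: 0.0111
```

Request:
send_rows(
  series=[
    [[0,0,0],[0,0,0]],
    [[0,0,0],[0,0,0]],
    [[0,0,0],[0,0,0]],
    [[0,0,-0.02],[0,0,0]],
    [[0,0,-0.03],[0,0,0]],
    [[0,0,-0.04],[0,0,0]],
    [[0,0,-0.04],[0,0,0]],
    [[0,-0.03,-0.02],[0,0,0]],
    [[0,-0.03,-0.02],[0,0,0]],
    [[0,0,0],[0,0,0]],
  ],
  fingers=150,
)

```text
clock: 72.0
tcp_pos: [0.4923, 0.1169, 0.2821]
orientation: [2.147, 2.288, 0.001]
contact_force: [0.5, -0.9, -0.2]
grip_width: 0.0351
```

```bash
python3 - <<'E'
from h import *
f=snap('wrist','w34'); print(cur()[0],r.get_obs()['contact_force']); np.savez('pics/w34cal.npz',**{k:np.array(v) for k,v in f.items()})
snap('scene','s34');i=cv2.imread('pics/s34.png')[130:290,130:350]; cv2.imwrite('pics/s34c.png',cv2.resize(i,None,fx=3.5,fy=3.5))
E
```

```text
[0.49323595 0.11614159 0.28118606] [-0.07729722  0.38415158 -0.83967789]
```

View pics/w34.png

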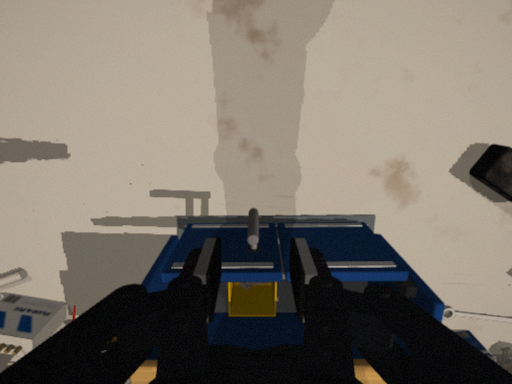

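View pics/s34c.png

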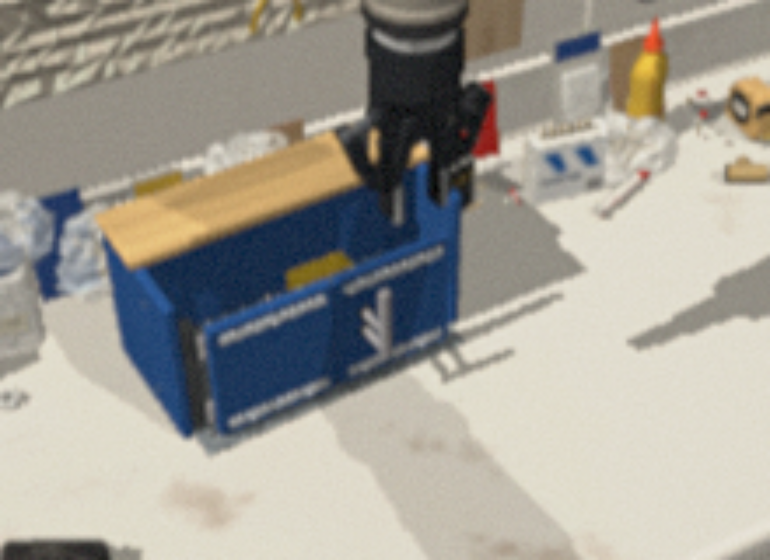

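Request:
send_rows(
  series=[
    [[-0.04,-0.01,0],[0,0,0]],
    [[-0.05,0,0],[0,0,0]],
    [[-0.06,0,0],[0,0,0]],
    [[-0.06,0,0],[0,0,0]],
    [[0,0,0],[0,0,0]],
    [[0,0,0],[0,0,0]],
  ],
)

```text
clock: 72.85
tcp_pos: [0.4963, -0.0939, 0.2794]
orientation: [-2.151, -2.288, -0.001]
contact_force: [-0.3, -0.4, 0.4]
grip_width: 0.0353
```

```bash
python3 - <<'E'
from h import *
z=np.load('pics/w34cal.npz'); f={k:z[k] for k in z.files}
print(cur()[0])
i=f['frame'][190:340,140:450,::-1]; cv2.imwrite('pics/w34c.png',cv2.resize(i,None,fx=2.5,fy=2.5,interpolation=cv2.INTER_CUBIC))
for t in (0,.04,.08): p=np.array([.597,.152])+w(hdl(t)); print(t,p.round(4),proj(f,[*p,.147]))
f=snap('top','t35');i=cv2.imread('pics/t35.png')[140:230,160:300]; cv2.imwrite('pics/t35c.png',cv2.resize(i,None,fx=5.5,fy=5.5,interpolation=cv2.INTER_CUBIC))
E
```

```text
[ 0.49633523 -0.09388709  0.2793836 ]
0 [0.5491 0.117 ] (np.float64(251.3826456223746), np.float64(239.57843826764156))
0.04 [0.5453 0.1149] (np.float64(249.4758908597209), np.float64(235.98714233408364))
0.08 [0.5416 0.113 ] (np.float64(247.8221445253885), np.float64(232.44952213626783))
```

View pics/w34c.png

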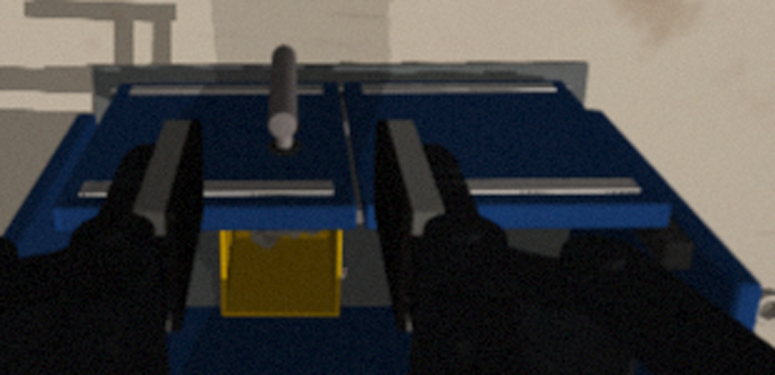

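View pics/t35c.png

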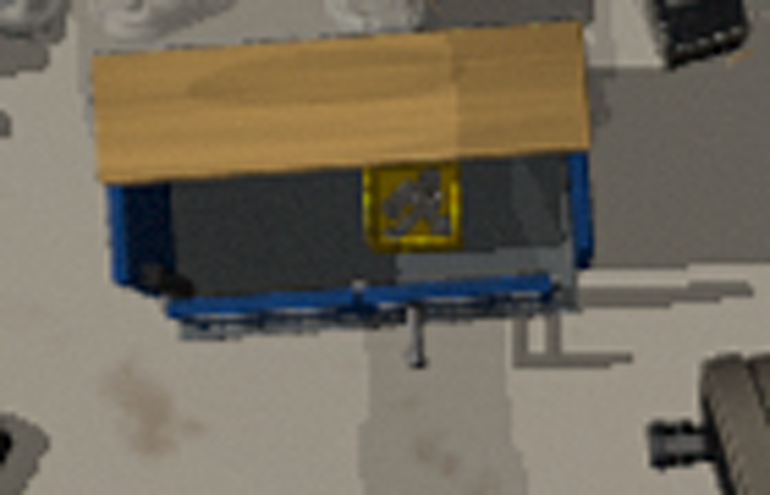

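```bash
python3 - <<'E'
import cv2
i=cv2.imread('pics/t35.png')[110:285,60:460]; cv2.imwrite('pics/t35d.png',cv2.resize(i,None,fx=2,fy=2,interpolation=cv2.INTER_CUBIC))
E
```

```text
(no output)
```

View pics/t35d.png

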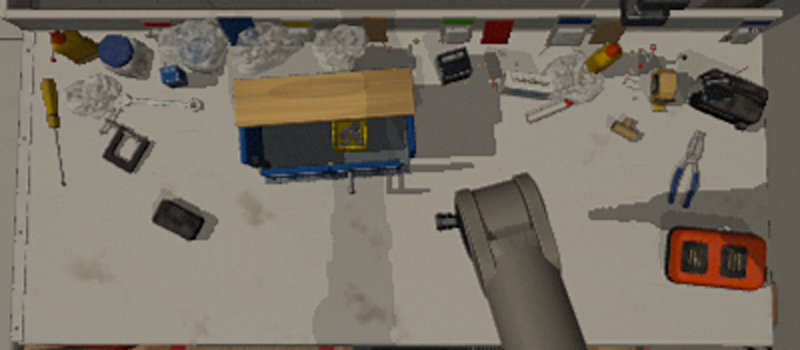

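The cup with its bolts is in the cupboard, the door is shut, and there are no stray bolts on the bench. I'm handing in.

```bash
python3 - <<'E'
from h import *
print(r.get_obs()['clock'],r.hand_in())
E
```

```text
the job is handed in; nothing more can be done
72.9 None
```

The job is done and handed in at 72.9 s of the 208 s allowed; hand-in gives no verdict, so success rests on my own checks.

**What I did:** I pulled the bifold door open to about 1.38 rad and turned the cup over in two quarter turns. I put the bolts in one at a time, set the filled cup in the cupboard, and shut the door by its handle. Only three bolts were on the bench. One of them (bolt 2 as I numbered them) had shifted a few centimetres before I reached it, so I measured it again before picking it up.

**Last checks:**
- **Door:** the top of the handle bar appeared within 2 pixels of where it should be with the door shut (about 0 rad), and the two panels lined up.
- **Cup:** it stands upright, about 62 mm behind the hinge line and 33 mm right of the doorway's middle. I measured this just after letting go, before shutting the door. The bolts are visible in it from above, though in the final picture they overlap too much to count.
- **Rest of the bench:** the last top view shows no loose bolt, and the marker and tee look to be where they started. I judged that by eye and did not measure it. There were two black boxes that could be the power supply, and neither looks moved.
- **Robot:** it ended well clear of everything.

No check failed or disagreed. While I regripped the handle, joint 3 came close to its range limit (-1.35 of -1.41 rad) but did not pass it.

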